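# Put the spindle cutter tooling away on its storage posts

### The arm

A 6-joint arm with a two-finger parallel gripper is mounted at the origin on the work surface. World frame = base frame: x ahead of the robot, y to its left, z up, the work surface at z = 0. Lengths are in m, angles in rad, forces in N, time in s.
With the tool pointing down it reaches from about 0.375 to 0.9 m from the base axis. Payload 3.1 kg.
Tool frame: the origin (TCP) lies midway between the tips of the shut fingers; the grasp point (between the pads) lies 19 mm behind it (manip.grasp_offset is the distance from the TCP to the grasp point, in m); z points along the fingers, y is the line along which they close (so a half turn about z gives the same grasp; the last joint's range is limited). The gripper opens to 85 mm and grips with 20 to 120 N. Pads are 22 mm wide; open, the fingers measure 114 mm over their backs; the gripper's body (76 mm by 85 mm) begins 54 mm behind the grasp point. The pads swing forward as they close: fully open they stand 13 mm farther back than shut.
Start: joints at [1.163, 0.527, 1.433, -0, 1.181, -0.178], TCP at [0.142, 0.609, 0.231] pointing down, gripper open.
Joint ranges: [-3.08, 3.08], [-0.75, 2.2], [0.22, 2.44], [-1.43, 4.57], [0, 2.65], [-2.85, 2.85]. Speed limits (rad/s): [2.79, 2.79, 3.14, 3.14, 3.14, 3.14].

### API

Orientations are given as a unit quaternion [x, y, z, w].
In Python, from station import sensors, cams, order, manip gives the robot as it stands.
- The arm moves only by the tool move_arm, never from a script. Its argument "targets" is a list of rows, each an object of numbers: "dx", "dy", "dz": the shift along the world's x, y, z normalised to -1 to 1, where 1 is 25 mm; "rx", "ry", "rz": the turn, a rotation vector about the world's x, y, z normalised to -1 to 1, where 1 is 30 degrees. A call has exactly 10 rows; each row shifts and turns the commanded pose from where the row before left it; what a row does not reach is not made up. A row lasts 1/8 s, in which the tool goes at most 62.5 mm and 10.7 degrees, less where a joint would pass 70% of its speed; a pose out of reach is approached as far as the arm can. A call with a number of a shift or a turn outside -1 to 1 is refused whole. A call with a gripper value outside its range is refused whole. "claw" is the opening in per cent of the stroke, from 0 (shut) to 100 (fully open), set as the call begins (left out, the last holds). The fingers move at their own pace and stop on an object; "newtons" is the grip in N (left out, the last holds). Time passes only in rows, so rows that do not move let the fingers close, or fill a call up. It gives the time, the measured TCP pose, the force, the opening and the grip force at its end, in the units of the state.
- sensors.sense(): the state, without advancing time (a new reading comes with each control period).
- cams.snapshot(name): name is "scene" or "top" or "wrist"; returns the picture (420x560x3 uint8, red, green, blue); there is no depth.
- cams.camera_model(name): a dict with "fx", "fy", "cx", "cy" (pixels), "distortion" ([k1, k2, p1, p2, k3] as OpenCV has them; the pictures are not rectified), "extrinsics" (4x4, takes a point from world to camera coordinates). Camera axes: x right, y down, z forward; pixel columns grow to the right and rows downward; lengths in m; the calibration is good to about 2 mm. A picture is of the moment at which its call begins: read the wrist's pose just before it. camera_model takes no time and is no camera call; for the wrist camera it gives the pose at the moment of the call.
- order.sign_off(): hands the job in; it is judged then, once.
The state is a dict: "t": time; "q": joint angles; "qd": joint speeds; "tau": joint torques, N m; "tcp_pos": TCP position; "tool_rot": TCP orientation; "force": force on the tool from outside, world axes, zero at the start; "ft_torque": the same for the moment, N m; "finger_gap": opening from 0.0 (shut) to 1.0 (fully open); "gripper_force": force on a finger pad.
Only numpy, scipy, OpenCV 4.12 (cv2) and the standard library are available. Lean on these libraries where they do the work, as an engineer would, in place of code of your own. Each camera call takes 0.05 s, during which the arm holds its last target. There are 200 camera calls.

### The job

Put the loose spindle tooling back on the two wooden storage posts. On the taller post goes the wide flat round flange first, then the square cutter block on it, then the hexagonal nut on top; the tall narrow round collar goes alone on the shorter post. Lower every piece over its post until it lies flat, do not let it drop, and leave the spanner, the glue jar and the carton where they are.

Things in the scene. Friction and masses are not known exactly. Their poses are not given: they have to be found in the camera images.
- flange_mid (a point): Centre (half-way up, on the axis) of the wide flat steel flange: a loose round ring 64 mm in outer diameter, 12 mm thick, with a 30 mm bore; lies flat on the bench at the start, z axis up along the bore. About 0.17 to 0.30 kg.
- block_mid (a point): Centre (half-way up, on the bore's axis) of the loose square aluminium cutter block: 56 x 56 mm, 24 mm high, with a 29 to 30 mm upright bore and small dark knives flush in its sides; its x and y axes are square to its flat sides, z up. It may lie at any yaw. About 0.2 to 0.34 kg.
- nut_mid (a point): Centre (half-way up, on the axis) of the loose dark steel hexagonal ring nut: 49 mm across flats, 18 mm high, 30 mm or slightly wider bore; flat sides face its x axis and every 60 degrees from it, z up along the bore. It may lie at any yaw. About 0.11 to 0.2 kg.
- collar_mid (a point): Centre (half-way up, on the axis) of the tall narrow steel collar: a loose round tube 46 mm in outer diameter, 32 mm high, with a 30 mm bore; stands upright on the bench, z up along the bore. About 0.16 to 0.29 kg.
- tall_post: Taller storage post, fixed to the bench: a round wooden foot 90 mm in diameter and 20 mm thick with an upright dowel 20 mm in diameter at its centre that ends 78 mm above the bench (58 mm above the foot); the dowel's last 10 mm taper to 10 mm in diameter. Origin on the dowel's axis at bench level, z up.
- short_post: Shorter storage post, fixed to the bench: a square wooden foot 76 x 76 mm and 20 mm thick with an upright dowel 20 mm in diameter at its centre that ends 56 mm above the bench (36 mm above the foot); the last 10 mm taper to 10 mm in diameter. Origin on the dowel's axis at bench level, z up.
- spanner_grip (a point): Bystander, to be left alone: handle of an open-ended spanner about 200 mm long lying on the bench, roughly along the robot's x direction, on the robot's left.
- glue_mid (a point): Bystander, to be left alone: middle of a closed glue jar 60 mm in diameter and 110 mm high, with a yellow cap, standing on the robot's right.
- carton_mid (a point): Bystander, to be left alone: middle of a closed cardboard carton, 70 x 110 mm and 50 mm high, beyond the tooling.

How it is judged:
At the end, for the whole second after the job is handed in: Flange on the foot of the taller post, block flat on it, nut flat on the block, collar on the foot of the shorter post: each centre within 9 mm of its post's axis (the dowel through its bore), within 4 mm of its proper height, tilted less than 0.1 rad, and at rest (horizontal distance between each of flange_mid, block_mid, nut_mid and tall_post below 0.009 m and z of flange_mid in the frame of tall_post between 0.022 and 0.03 m and angle between each of flange_mid, block_mid, nut_mid, collar_mid's own z axis and vertical below 0.1 rad and linear speed of each of flange, block, nut, collar below 0.01 m/s and z of block_mid in the frame of tall_post between 0.04 and 0.048 m and z of nut_mid in the frame of tall_post between 0.061 and 0.069 m and horizontal distance between collar_mid and short_post below 0.009 m and z of collar_mid in the frame of short_post between 0.032 and 0.04 m); the robot touches nothing.
It fails at once if a piece drops down its post (falls faster than 0.5 m/s, about a 13 mm drop) ((horizontal distance between flange_mid and tall_post below 0.012 m and height (world z) of flange_mid below 0.088 m and linear speed of flange above 0.5 m/s) or (horizontal distance between block_mid and tall_post below 0.012 m and height (world z) of block_mid below 0.088 m and linear speed of block above 0.5 m/s) or (horizontal distance between nut_mid and tall_post below 0.012 m and height (world z) of nut_mid below 0.088 m and linear speed of nut above 0.5 m/s) or (horizontal distance between collar_mid and short_post below 0.012 m and height (world z) of collar_mid below 0.064 m and linear speed of collar above 0.5 m/s)).
It fails at once if the spanner, glue jar or carton is moved more than 20 mm (distance of any of spanner_grip, glue_mid, carton_mid from where it was at the start of the episode above 0.02 m).
It also fails if it takes over 104 s, if anything falls off the work surface, if the arm or the gripper's body presses on something with over 40 N, if the wrist force passes 120 N, or if a joint passes its speed limit or range.

## Working session

There is one attempt and no reset: what is moved stays moved. The work goes in short steps, Python scripts to look and compute and a tool call to move; the robot and the scene stay as the last step left them, time stands still between calls to the robot, and variables do not carry over. Pictures are saved under pics/ and viewed, at most 14 in all, crops included, and the job is handed in when it is done.

Besides the shell and the picture viewer there is one more tool, called after ">>>" by a JSON object that holds its "method" and its "body". move_arm: Moves the arm, as the interface text tells. Scaled input: -1 to 1 covers 25 mm each way for a shift and 30 degrees each way for a turn. Its arguments: {"type":"object","properties":{"targets":{"type":"array"},"claw":{"type":"number"},"newtons":{"type":"number"}},"required":["targets"]}

```bash
ls; mkdir -p pics
python3 - <<'E'
from station import sensors, cams, order, manip
import cv2
s=sensors.sense();print(s)
for n in("scene","top","wrist"):
    im=cams.snapshot(n);cv2.imwrite(f"pics/{n}0.png",im[:,:,::-1]);m=cams.camera_model(n);print(n,m)
print(manip.grasp_offset)
E
```

```text
pics
{'t': 0.0, 'q': array([ 1.16250303e+00,  5.28462944e-01,  1.43394134e+00,  3.38222880e-05,
        1.18137830e+00, -1.78550883e-01]), 'qd': array([ 1.37398058e-04,  4.08693805e-04, -1.01854159e-03, -4.23617517e-04,
        1.34954202e-03, -1.37614293e-05]), 'tau': array([ 6.05937985e-04, -4.42339754e+01, -1.78030515e+01, -6.57587947e-06,
        8.36128194e-03,  5.65464006e-06]), 'tcp_pos': array([0.14202807, 0.60789968, 0.23032318]), 'tool_rot': array([ 1.14625074e-01,  9.93408221e-01, -1.04364412e-03, -3.31666410e-04]), 'force': array([-0.53591793, -0.92004039,  0.45924354]), 'ft_torque': array([-0.0050573 , -0.02386276,  0.04038234]), 'gripper_force': 0.0, 'finger_gap': 1.002185942998487}
scene {'fx': 484.1420173399057, 'fy': 484.1420173399057, 'cx': 281.37563889393635, 'cy': 207.9738853267453, 'distortion': array([-0.12363153,  0.        ,  0.        ,  0.        ,  0.        ]), 'extrinsics': array([[ 0.88406682,  0.46721817, -0.01153423, -0.55547531],
       [ 0.36347736, -0.702864  , -0.61144616, -0.20214011],
       [-0.29378575,  0.53636683, -0.79120197,  1.35966323],
 
[... 372 characters left out ...]
01,  1.15732173e-03, -1.29010443e-01,
         6.11931899e-01],
       [ 1.29013934e-01,  3.76237879e-03, -9.91635643e-01,
         1.07432136e+00],
       [ 0.00000000e+00,  0.00000000e+00,  0.00000000e+00,
         1.00000000e+00]])}
wrist {'fx': 375.28616368740126, 'fy': 375.28616368740126, 'cx': 277.3634648358755, 'cy': 206.65620117233192, 'distortion': array([-0.10377528,  0.        ,  0.        ,  0.        ,  0.        ]), 'extrinsics': array([[ 0.22678099,  0.97394453, -0.00156058, -0.62394487],
       [ 0.92571995, -0.21505348,  0.31111826, -0.0404162 ],
       [ 0.30267632, -0.07200037, -0.95036992,  0.38035022],
       [ 0.        ,  0.        ,  0.        ,  1.        ]])}
0.0187
```

View pics/top0.png

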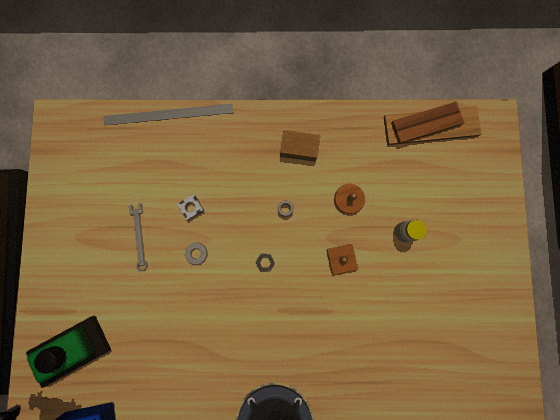

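View pics/scene0.png

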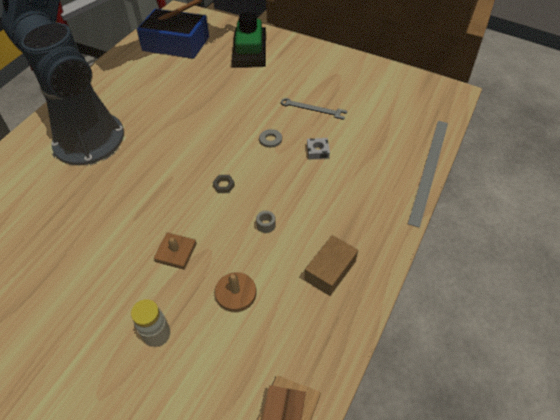

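```bash
cat > h.py <<'E'
import cv2, numpy as np
from station import sensors, cams, order, manip
def snap(n,f=None):
    m=cams.camera_model(n); im=cams.snapshot(n)[:,:,::-1].copy()
    if f: cv2.imwrite(f"pics/{f}.png",im)
    return im,m
def KD(m): return np.array([[m["fx"],0,m["cx"]],[0,m["fy"],m["cy"]],[0,0,1]]),m["distortion"]
def toplane(m,uv,z):
    K,D=KD(m); p=cv2.undistortPoints(np.asarray(uv,float).reshape(-1,1,2),K,D).reshape(-1,2)
    E=m["extrinsics"];R=E[:3,:3];c=-R.T@E[:3,3]
    d=np.c_[p,np.ones(len(p))]@R
    return (c+d*((z-c[2])/d[:,2])[:,None])[:,:2]
def proj(m,P):
    K,D=KD(m);E=m["extrinsics"]
    return cv2.projectPoints(np.asarray(P,float).reshape(-1,1,3),cv2.Rodrigues(E[:3,:3])[0],E[:3,3],K,D)[0].reshape(-1,2)
def blobs(mask,amin,amax):
    return [c for c in cv2.findContours(mask.astype(np.uint8),cv2.RETR_EXTERNAL,cv2.CHAIN_APPROX_NONE)[0] if amin<cv2.contourArea(c)<amax]
def cen(c): M=cv2.moments(c);return np.array([M['m10'],M['m01']])/M['m00']
E
python3 - <<'E'
from h import *
im=cv2.imread("pics/top0.png");m=cams.camera_model("top")
hsv=cv2.cvtColor(im,cv2.COLOR_BGR2HSV)
for p in [(196,246),(190,200),(257,262),(286,203),(365,198),(350,268),(230,230)]: print(p,hsv[p[1],p[0]])
roi=np.zeros(im.shape[:2],bool);roi[165:300,120:440]=1
grey=(hsv[...,1]<85)&roi
for c in blobs(grey,60,2000): 
    p=cen(c);r=cv2.minAreaRect(c);print("grey",p.round(1),cv2.contourArea(c),[x for x in np.round(toplane(m,p,.01)[0],4)],[np.round(r[1],1),r[2]])
red=(hsv[...,0]<13)&(hsv[...,1]>110)&roi
for c in blobs(red,200,3000):
    p=cen(c);r=cv2.minAreaRect(c);print("red",p.round(1),cv2.contourArea(c),toplane(m,p,.018)[0].round(4),np.round(r[1],1),r[2])
cv2.imwrite("pics/topc.png",cv2.resize(im[175:295,130:390],None,fx=3,fy=3,interpolation=cv2.INTER_CUBIC))
E
```

```text
(196, 246) [ 15  42 122]
(190, 200) [ 21  23 154]
(257, 262) [13 47 65]
(286, 203) [21 72 60]
(365, 198) [ 22 140 142]
(350, 268) [ 13 191 124]
(230, 230) [ 19 143 150]
grey [264.7 262.1] 208.5 [np.float64(0.4461), np.float64(0.0279)] [array([16., 17.]), 90.0]
grey [195.6 253.2] 327.0 [np.float64(0.4722), np.float64(0.2311)] [array([20., 21.]), 90.0]
grey [404.2 230.7] 82.0 [np.float64(0.5377), np.float64(-0.384)] [array([20.7, 12.9]), 81.46923065185547]
grey [138.5 238.2] 356.0 [np.float64(0.5163), np.float64(0.4008)] [array([66.1, 12.4]), 85.07289123535156]
grey [285.2 208.2] 167.0 [np.float64(0.6051), np.float64(-0.0328)] [array([15., 14.]), 90.0]
grey [189.9 206.8] 350.5 [np.float64(0.6096), np.float64(0.2517)] [array([19.9, 19.9]), 59.03623962402344]
```

View pics/topc.png

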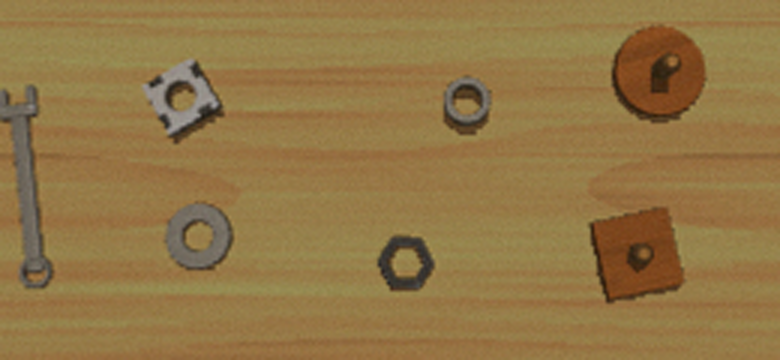

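Run:
```python
from h import *
im=cv2.imread("pics/top0.png");m=cams.camera_model("top")
hsv=cv2.cvtColor(im,cv2.COLOR_BGR2HSV)
for p in [(360,205),(340,205),(335,262),(350,268)]: print(p,hsv[p[1],p[0]])
red=np.zeros(im.shape[:2],bool);red[175:285,320:380]=1
red&=(hsv[...,0]<16)&(hsv[...,1]>165)
for c in blobs(cv2.morphologyEx(red.astype(np.uint8),cv2.MORPH_CLOSE,np.ones((5,5))),200,3000):
    p=cen(c);r=cv2.minAreaRect(c);print("red",p.round(1),cv2.contourArea(c),toplane(m,p,.018)[0].round(4),np.round(r[1],1),r[2])
print("crop-eye",toplane(m,[(349.3,199.3),(342.3,259.7)],.018).round(4))
print("tips", toplane(m,[(130+671/3,175+62/3)],.078).round(4),toplane(m,[(130+646/3,175+254/3)],.056).round(4))
w=cams.camera_model("wrist");E=w["extrinsics"];s=sensors.sense()
from scipy.spatial.transform import Rotation as Ro
Rt=Ro.from_quat(s["tool_rot"]).as_matrix()
c=-E[:3,:3].T@E[:3,3];print("cam in tool",Rt.T@(c-s["tcp_pos"]),"axis in tool",Rt.T@E[2,:3],"tool y",Rt[:,1],"xtool",Rt[:,0])
```

```text
(360, 205) [ 13 196 129]
(340, 205) [ 13 194 121]
(335, 262) [ 13 193 120]
(350, 268) [ 13 191 124]
red [341.8 259.2] 641.5 [ 0.4545 -0.1968] [26.7 26.5] 76.60750579833984
red [349.3 198.5] 669.0 [ 0.6331 -0.2233] [29. 30.] 90.0
crop-eye [[ 0.6306 -0.2231]
 [ 0.4531 -0.1981]]
tips [[ 0.6323 -0.224 ]] [[ 0.4537 -0.2001]]
cam in tool [ 0.08048458 -0.00024123 -0.14250657] axis in tool [-3.11391125e-01  4.31793573e-04  9.50281737e-01] tool y [ 0.2277859  0.9737098 -0.0016771] xtool [-9.73711019e-01  2.27786677e-01  2.85290422e-04]
```

>>> {"method": "move_arm", "body": {"targets": [{"dx": 0.66,"dy": -0.754,"dz": -0.22},{"dx": 0.66,"dy": -0.754,"dz": -0.22},{"dx": 0.66,"dy": -0.754,"dz": -0.22},{"dx": 0.66,"dy": -0.754,"dz": -0.22},{"dx": 0.66,"dy": -0.754,"dz": -0.22},{"dx": 0.66,"dy": -0.754,"dz": -0.22},{"dx": 0.66,"dy": -0.754,"dz": -0.22},{"dx": 0.66,"dy": -0.754,"dz": -0.22},{"dx": 0.66,"dy": -0.754,"dz": -0.22},{"dx": 0.66,"dy": -0.754,"dz": -0.22}]}}

```text
schema error: expected keys dx, dy, dz, rx, ry, rz
```

>>> {"method": "move_arm", "body": {"targets": [{"dx": 0.66,"dy": -0.754,"dz": -0.22},{"dx": 0.66,"dy": -0.754,"dz": -0.22},{"dx": 0.66,"dy": -0.754,"dz": -0.22},{"dx": 0.66,"dy": -0.754,"dz": -0.22},{"dx": 0.66,"dy": -0.754,"dz": -0.22},{"dx": 0.66,"dy": -0.754,"dz": -0.22},{"dx": 0.66,"dy": -0.754,"dz": -0.22},{"dx": 0.66,"dy": -0.754,"dz": -0.22},{"dx": 0.66,"dy": -0.754,"dz": -0.22},{"dx": 0.66,"dy": -0.754,"dz": -0.22}]}}

```text
schema error: expected keys dx, dy, dz, rx, ry, rz
```

Run:
```python
from h import *
im,m=snap("wrist","w1");s=sensors.sense();print(s["t"],s["tcp_pos"],s["tool_rot"],s["force"])
hsv=cv2.cvtColor(im,cv2.COLOR_BGR2HSV)
for c in blobs(hsv[...,1]<85,1000,1e5): print(cen(c).round(1),cv2.contourArea(c),toplane(m,cen(c),.01).round(4))
```

```text
0.2 [0.14215829 0.60814235 0.2306515 ] [ 1.14660787e-01  9.93404436e-01 -6.98758004e-04 -2.04603807e-04] [ 0.64059379 -0.97261795 -0.11628438]
[87.  47.5] 12577.0 [[-0.0135  0.4609]]
```

View pics/w1.png

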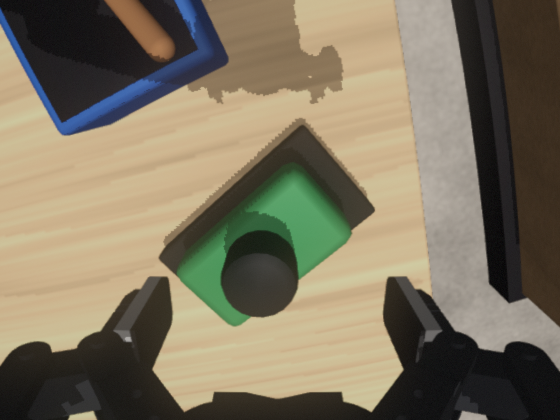

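The picture shows the arm still at its start, above the green sander; the moves were refused because every key is required. I'm resending them, and descending only once clear of the sander.

>>> {"method": "move_arm", "body": {"targets": [{"dx": 0.66,"dy": -0.75,"dz": 0,"rx": 0,"ry": 0,"rz": 0},{"dx": 0.66,"dy": -0.75,"dz": 0,"rx": 0,"ry": 0,"rz": 0},{"dx": 0.66,"dy": -0.75,"dz": 0,"rx": 0,"ry": 0,"rz": 0},{"dx": 0.66,"dy": -0.75,"dz": 0,"rx": 0,"ry": 0,"rz": 0},{"dx": 0.66,"dy": -0.75,"dz": 0,"rx": 0,"ry": 0,"rz": 0},{"dx": 0.66,"dy": -0.75,"dz": 0,"rx": 0,"ry": 0,"rz": 0},{"dx": 0.66,"dy": -0.75,"dz": 0,"rx": 0,"ry": 0,"rz": 0},{"dx": 0.66,"dy": -0.75,"dz": 0,"rx": 0,"ry": 0,"rz": 0},{"dx": 0.66,"dy": -0.75,"dz": 0,"rx": 0,"ry": 0,"rz": 0},{"dx": 0.66,"dy": -0.75,"dz": 0,"rx": 0,"ry": 0,"rz": 0}]}}

```text
t: 1.45
tcp_pos: [0.3081, 0.4191, 0.2313]
tool_rot: [0.115, 0.993, -0.0, 0.0]
force: [1.0, -0.7, -0.2]
finger_gap: 1.0
gripper_force: 0.0
```

>>> {"method": "move_arm", "body": {"targets": [{"dx": 0.66,"dy": -0.76,"dz": -0.44,"rx": 0,"ry": 0,"rz": 0},{"dx": 0.66,"dy": -0.76,"dz": -0.44,"rx": 0,"ry": 0,"rz": 0},{"dx": 0.66,"dy": -0.76,"dz": -0.44,"rx": 0,"ry": 0,"rz": 0},{"dx": 0.66,"dy": -0.76,"dz": -0.44,"rx": 0,"ry": 0,"rz": 0},{"dx": 0.66,"dy": -0.76,"dz": -0.44,"rx": 0,"ry": 0,"rz": 0},{"dx": 0.66,"dy": -0.76,"dz": -0.44,"rx": 0,"ry": 0,"rz": 0},{"dx": 0.66,"dy": -0.76,"dz": -0.44,"rx": 0,"ry": 0,"rz": 0},{"dx": 0.66,"dy": -0.76,"dz": -0.44,"rx": 0,"ry": 0,"rz": 0},{"dx": 0.66,"dy": -0.76,"dz": -0.44,"rx": 0,"ry": 0,"rz": 0},{"dx": 0.66,"dy": -0.76,"dz": -0.44,"rx": 0,"ry": 0,"rz": 0}]}}

```text
t: 2.7
tcp_pos: [0.4726, 0.2291, 0.1211]
tool_rot: [0.115, 0.993, -0.0, -0.0]
force: [0.6, -0.2, 0.6]
finger_gap: 0.999
gripper_force: 0.0
```

Run:
```python
from h import *
im,m=snap("wrist","w2");s=sensors.sense();print(s["t"],s["tcp_pos"],s["tool_rot"],s["force"])
hsv=cv2.cvtColor(im,cv2.COLOR_BGR2HSV)
for c in blobs(hsv[...,1]<85,1000,1e5): print(cen(c).round(1),cv2.contourArea(c),toplane(m,cen(c),.01).round(4),cv2.fitEllipse(c))
```

```text
2.75 [0.47466033 0.22712988 0.12006094] [ 1.15752811e-01  9.93277619e-01 -8.27479819e-04  4.16995733e-04] [ 1.56348729 -0.49535084 -0.12914858]
[430.6  34.9] 12849.5 [[0.3844 0.3506]] ((431.2279357910156, 34.965354919433594), (74.01103210449219, 247.76913452148438), 78.53448486328125)
[56.5 20.9] 5291.5 [[0.3183 0.1171]] ((44.18701934814453, 23.0991153717041), (50.825496673583984, 179.49635314941406), 79.17791748046875)
```

View pics/w2.png

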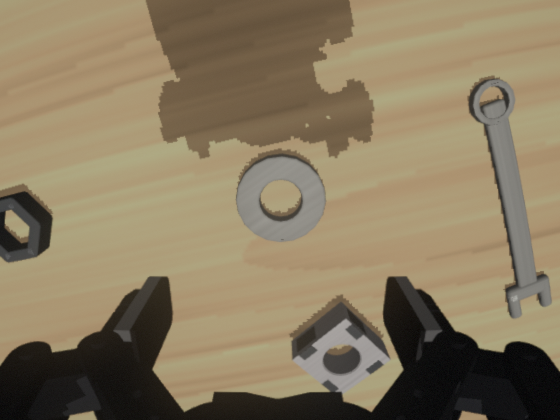

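The flange ring is centred near (281,197). The block is at (340,355), the nut at the left edge, and the spanner to the right, well clear.

Run:
```python
from h import *
im=cv2.imread("pics/w2.png");m=cams.camera_model("wrist")
hsv=cv2.cvtColor(im,cv2.COLOR_BGR2HSV)
print([hsv[v,u] for u,v in [(250,200),(281,230),(281,200),(230,230),(281,258),(360,370),(320,330)]])
for c in blobs((hsv[...,1]<50)&(hsv[...,2]>60),1000,1e5):
    e=cv2.fitEllipse(cv2.convexHull(c));print(cen(c).round(1),cv2.contourArea(c),toplane(m,e[0],.012).round(4),e,toplane(m,cen(c),.012).round(4))
print(toplane(m,[(281,196.5),(342,360)],.012).round(4),toplane(m,(342,360),.024))
```

```text
[array([ 23,  16, 145], dtype=uint8), array([ 24,  17, 146], dtype=uint8), array([ 22,  73, 174], dtype=uint8), array([ 22,  75, 173], dtype=uint8), array([ 17,  87, 172], dtype=uint8), array([ 15,  10, 159], dtype=uint8), array([17, 32, 71], dtype=uint8)]
[338.5 351.2] 5058.5 [[0.6074 0.2485]] ((340.147705078125, 348.8087158203125), (84.8897933959961, 94.27674865722656), 114.44719696044922) [[0.6095 0.2468]]
[280.4 198. ] 5929.0 [[0.4706 0.23  ]] ((280.3915710449219, 197.99240112304688), (86.40142822265625, 88.96379089355469), 88.24754333496094) [[0.4706 0.23  ]]
[509.7 188.6] 5736.0 [[0.5114 0.3935]] ((510.8731994628906, 201.48208618164062), (76.92638397216797, 252.4653778076172), 170.6236572265625) [[0.5013 0.3929]]
[[0.4696 0.2306]
 [0.6193 0.2481]] [[0.60857518 0.24794116]]
```

>>> {"method": "move_arm", "body": {"targets": [{"dx": -0.06,"dy": 0,"dz": -0.6,"rx": 0,"ry": 0,"rz": 0},{"dx": 0,"dy": 0,"dz": -0.6,"rx": 0,"ry": 0,"rz": 0},{"dx": 0,"dy": 0,"dz": -0.6,"rx": 0,"ry": 0,"rz": 0},{"dx": 0,"dy": 0,"dz": -0.6,"rx": 0,"ry": 0,"rz": 0},{"dx": 0,"dy": 0,"dz": -0.6,"rx": 0,"ry": 0,"rz": 0},{"dx": 0,"dy": 0,"dz": -0.6,"rx": 0,"ry": 0,"rz": 0},{"dx": 0,"dy": 0,"dz": -0.6,"rx": 0,"ry": 0,"rz": 0},{"dx": 0,"dy": 0,"dz": -0.4,"rx": 0,"ry": 0,"rz": 0},{"dx": 0,"dy": 0,"dz": -0.2,"rx": 0,"ry": 0,"rz": 0},{"dx": 0,"dy": 0,"dz": -0.2,"rx": 0,"ry": 0,"rz": 0}]}}

```text
t: 4.0
tcp_pos: [0.4711, 0.2311, -0.0038]
tool_rot: [0.115, 0.993, 0.0, 0.0]
force: [0.7, 0.4, 0.2]
finger_gap: 0.997
gripper_force: 0.0
```

>>> {"method": "move_arm", "body": {"targets": [{"dx": 0,"dy": 0,"dz": 0,"rx": 0,"ry": 0,"rz": 0},{"dx": 0,"dy": 0,"dz": 0,"rx": 0,"ry": 0,"rz": 0},{"dx": 0,"dy": 0,"dz": 0,"rx": 0,"ry": 0,"rz": 0},{"dx": 0,"dy": 0,"dz": 0,"rx": 0,"ry": 0,"rz": 0},{"dx": 0,"dy": 0,"dz": 0,"rx": 0,"ry": 0,"rz": 0},{"dx": 0,"dy": 0,"dz": 0,"rx": 0,"ry": 0,"rz": 0},{"dx": 0,"dy": 0,"dz": 0,"rx": 0,"ry": 0,"rz": 0},{"dx": 0,"dy": 0,"dz": 0,"rx": 0,"ry": 0,"rz": 0},{"dx": 0,"dy": 0,"dz": 0,"rx": 0,"ry": 0,"rz": 0},{"dx": 0,"dy": 0,"dz": 0,"rx": 0,"ry": 0,"rz": 0}], "claw": 0, "newtons": 60}}

```text
t: 5.25
tcp_pos: [0.471, 0.2312, -0.0025]
tool_rot: [0.115, 0.993, 0.0, 0.001]
force: [-1.1, 0.2, 5.3]
finger_gap: 0.723
gripper_force: 63.7
```

>>> {"method": "move_arm", "body": {"targets": [{"dx": 0,"dy": 0,"dz": 0.5,"rx": 0,"ry": 0,"rz": 0},{"dx": 0,"dy": 0,"dz": 0.5,"rx": 0,"ry": 0,"rz": 0},{"dx": 0,"dy": 0,"dz": 1,"rx": 0,"ry": 0,"rz": 0},{"dx": 0,"dy": 0,"dz": 1,"rx": 0,"ry": 0,"rz": 0},{"dx": 0,"dy": 0,"dz": 1,"rx": 0,"ry": 0,"rz": 0},{"dx": 0,"dy": 0,"dz": 1,"rx": 0,"ry": 0,"rz": 0},{"dx": 0.32,"dy": -0.9,"dz": 0,"rx": 0,"ry": 0,"rz": 0},{"dx": 0.32,"dy": -0.9,"dz": 0,"rx": 0,"ry": 0,"rz": 0},{"dx": 0.32,"dy": -0.9,"dz": 0,"rx": 0,"ry": 0,"rz": 0},{"dx": 0.32,"dy": -0.9,"dz": 0,"rx": 0,"ry": 0,"rz": 0}]}}

```text
t: 6.5
tcp_pos: [0.5027, 0.1404, 0.1221]
tool_rot: [0.115, 0.993, 0.0, 0.0]
force: [0.4, -0.1, -2.4]
finger_gap: 0.72
gripper_force: 66.1
```

>>> {"method": "move_arm", "body": {"targets": [{"dx": 0.32,"dy": -0.9,"dz": 0,"rx": 0,"ry": 0,"rz": 0},{"dx": 0.32,"dy": -0.9,"dz": 0,"rx": 0,"ry": 0,"rz": 0},{"dx": 0.32,"dy": -0.9,"dz": 0,"rx": 0,"ry": 0,"rz": 0},{"dx": 0.32,"dy": -0.9,"dz": 0,"rx": 0,"ry": 0,"rz": 0},{"dx": 0.32,"dy": -0.9,"dz": 0,"rx": 0,"ry": 0,"rz": 0},{"dx": 0.32,"dy": -0.9,"dz": 0,"rx": 0,"ry": 0,"rz": 0},{"dx": 0.32,"dy": -0.9,"dz": 0,"rx": 0,"ry": 0,"rz": 0},{"dx": 0.32,"dy": -0.9,"dz": 0,"rx": 0,"ry": 0,"rz": 0},{"dx": 0.32,"dy": -0.9,"dz": 0,"rx": 0,"ry": 0,"rz": 0},{"dx": 0.32,"dy": -0.9,"dz": 0,"rx": 0,"ry": 0,"rz": 0}]}}

```text
t: 7.75
tcp_pos: [0.5833, -0.0854, 0.1213]
tool_rot: [0.115, 0.993, 0.0, -0.0]
force: [0.4, 0.4, -2.4]
finger_gap: 0.722
gripper_force: 66.1
```

>>> {"method": "move_arm", "body": {"targets": [{"dx": 0.33,"dy": -0.93,"dz": 0,"rx": 0,"ry": 0,"rz": 0},{"dx": 0.33,"dy": -0.93,"dz": 0,"rx": 0,"ry": 0,"rz": 0},{"dx": 0.33,"dy": -0.93,"dz": 0,"rx": 0,"ry": 0,"rz": 0},{"dx": 0.33,"dy": -0.93,"dz": 0,"rx": 0,"ry": 0,"rz": 0},{"dx": 0.33,"dy": -0.93,"dz": 0,"rx": 0,"ry": 0,"rz": 0},{"dx": 0.33,"dy": -0.93,"dz": 0,"rx": 0,"ry": 0,"rz": 0},{"dx": 0,"dy": 0,"dz": 0,"rx": 0,"ry": 0,"rz": 0},{"dx": 0,"dy": 0,"dz": 0,"rx": 0,"ry": 0,"rz": 0},{"dx": 0,"dy": 0,"dz": 0,"rx": 0,"ry": 0,"rz": 0},{"dx": 0,"dy": 0,"dz": 0,"rx": 0,"ry": 0,"rz": 0}]}}

```text
t: 9.0
tcp_pos: [0.6321, -0.2225, 0.1213]
tool_rot: [0.114, 0.993, 0.0, -0.0]
force: [-0.4, 0.1, -3.6]
finger_gap: 0.721
gripper_force: 66.1
```

Run:
```python
from h import *
im,m=snap("wrist","w3");s=sensors.sense();print(s["t"],s["tcp_pos"],s["tool_rot"],s["force"])
im2,m2=snap("scene");u,v=proj(m2,[[.632,-.2235,.06]])[0].astype(int)
c=im2[v-75:v+75,u-75:u+75]
cv2.imwrite("pics/c3.png",np.hstack([im,cv2.resize(c,(240,420))]) if 0 else np.hstack([im,np.pad(cv2.resize(c,(240,240)),((0,180),(0,0),(0,0)))]))
```

```text
9.05 [ 0.63222894 -0.22265578  0.12139852] [ 1.14188758e-01  9.93459061e-01  8.75246955e-05 -1.21822283e-04] [-0.49549305  0.26616557 -2.67620551]
```

View pics/c3.png

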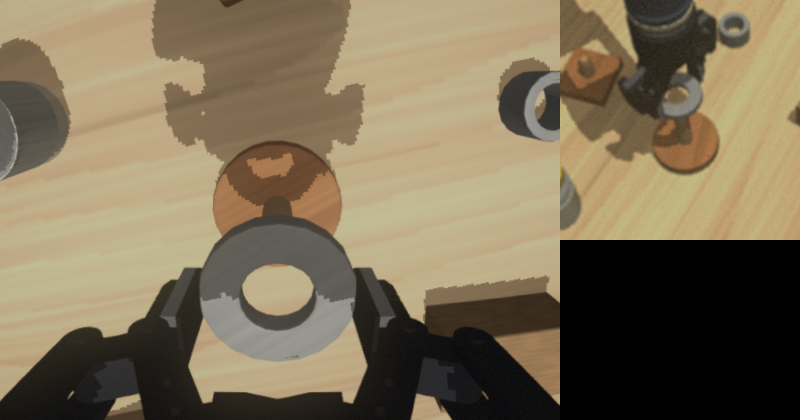

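The flange is held level between the pads. The tall post's foot is visible, with its upper arc from (213,205) over (277,141) to (341,205). The carton and glue jar are clear. I'll fit the foot circle.

```bash
cat >> h.py <<'E'
def circ(P,r=None):
    from scipy.optimize import least_squares
    if r: f=lambda x:np.hypot(*(P-x[:2]).T)-r
    else: f=lambda x:np.hypot(*(P-x[:2]).T)-x[2]
    s=least_squares(f,np.r_[P.mean(0),r or .03],loss="soft_l1",f_scale=.001);return s.x,np.abs(f(s.x)).mean()
E
python3 - <<'E'
from h import *
im=cv2.imread("pics/w3.png");m=cams.camera_model("wrist")
hsv=cv2.cvtColor(im,cv2.COLOR_BGR2HSV)
print([hsv[v,u] for u,v in [(225,200),(240,160),(270,165),(190,200),(190,160),(325,205)]])
mask=(hsv[...,1]>128)&(hsv[...,2]>50)
c=max(blobs(mask[:330],300,1e5),key=cv2.contourArea);print(cv2.boundingRect(c))
p=c[:,0].astype(float);
P=toplane(m,p[p[:,1]<195],.02);print(circ(P),circ(P,.045))
# flange top (height = tcp+.003+.012)
g=(hsv[...,1]<40)&(hsv[...,2]>60);g[:215]=0;g[:,:196]=0;g[:,358:]=0
z=.1213+.003
fl=np.array([[277,217],[202,285],[356,285],[277,360.]]);Pf=toplane(m,fl,z+.012);print("flange",Pf.round(4),Pf.mean(0))
E
```

```text
[array([ 14, 130, 167], dtype=uint8), array([ 13, 136, 107], dtype=uint8), array([ 14, 133, 171], dtype=uint8), array([ 23,  67, 193], dtype=uint8), array([ 21,  72, 192], dtype=uint8), array([ 14, 128, 175], dtype=uint8)]
(214, 142, 127, 92)
(array([ 0.629229  , -0.22263141,  0.04167588]), np.float64(0.00028263262386046134)) (array([ 0.63317176, -0.2235855 ,  0.045     ]), np.float64(0.0009794961302453866))
flange [[ 0.5984 -0.2152]
 [ 0.6191 -0.2499]
 [ 0.6327 -0.1917]
 [ 0.6609 -0.2298]] [ 0.62776681 -0.22167357]
```

>>> {"method": "move_arm", "body": {"targets": [{"dx": 0.06,"dy": 0,"dz": -0.5,"rx": 0,"ry": 0,"rz": 0},{"dx": 0,"dy": 0,"dz": -0.5,"rx": 0,"ry": 0,"rz": 0},{"dx": 0,"dy": 0,"dz": -0.5,"rx": 0,"ry": 0,"rz": 0},{"dx": 0,"dy": 0,"dz": -0.5,"rx": 0,"ry": 0,"rz": 0},{"dx": 0,"dy": 0,"dz": -0.5,"rx": 0,"ry": 0,"rz": 0},{"dx": 0,"dy": 0,"dz": -0.5,"rx": 0,"ry": 0,"rz": 0},{"dx": 0,"dy": 0,"dz": -0.5,"rx": 0,"ry": 0,"rz": 0},{"dx": 0,"dy": 0,"dz": -0.15,"rx": 0,"ry": 0,"rz": 0},{"dx": 0,"dy": 0,"dz": -0.15,"rx": 0,"ry": 0,"rz": 0},{"dx": 0,"dy": 0,"dz": -0.15,"rx": 0,"ry": 0,"rz": 0}]}}

```text
t: 10.35
tcp_pos: [0.6342, -0.2237, 0.0228]
tool_rot: [0.115, 0.993, -0.0, 0.001]
force: [-0.0, -0.5, -2.7]
finger_gap: 0.723
gripper_force: 66.1
```

>>> {"method": "move_arm", "body": {"targets": [{"dx": 0,"dy": 0,"dz": -0.05,"rx": 0,"ry": 0,"rz": 0},{"dx": 0,"dy": 0,"dz": -0.05,"rx": 0,"ry": 0,"rz": 0},{"dx": 0,"dy": 0,"dz": -0.05,"rx": 0,"ry": 0,"rz": 0},{"dx": 0,"dy": 0,"dz": -0.05,"rx": 0,"ry": 0,"rz": 0},{"dx": 0,"dy": 0,"dz": 0,"rx": 0,"ry": 0,"rz": 0},{"dx": 0,"dy": 0,"dz": 0,"rx": 0,"ry": 0,"rz": 0},{"dx": 0,"dy": 0,"dz": 0,"rx": 0,"ry": 0,"rz": 0},{"dx": 0,"dy": 0,"dz": 0,"rx": 0,"ry": 0,"rz": 0},{"dx": 0,"dy": 0,"dz": 0,"rx": 0,"ry": 0,"rz": 0},{"dx": 0,"dy": 0,"dz": 0,"rx": 0,"ry": 0,"rz": 0}]}}

```text
t: 11.6
tcp_pos: [0.6339, -0.2235, 0.0176]
tool_rot: [0.115, 0.993, -0.0, 0.0]
force: [1.0, -0.4, -1.9]
finger_gap: 0.719
gripper_force: 66.2
```

>>> {"method": "move_arm", "body": {"targets": [{"dx": 0,"dy": 0,"dz": -0.04,"rx": 0,"ry": 0,"rz": 0},{"dx": 0,"dy": 0,"dz": -0.04,"rx": 0,"ry": 0,"rz": 0},{"dx": 0,"dy": 0,"dz": 0,"rx": 0,"ry": 0,"rz": 0},{"dx": 0,"dy": 0,"dz": 0,"rx": 0,"ry": 0,"rz": 0},{"dx": 0,"dy": 0,"dz": 0,"rx": 0,"ry": 0,"rz": 0},{"dx": 0,"dy": 0,"dz": 0,"rx": 0,"ry": 0,"rz": 0},{"dx": 0,"dy": 0,"dz": 0,"rx": 0,"ry": 0,"rz": 0},{"dx": 0,"dy": 0,"dz": 0,"rx": 0,"ry": 0,"rz": 0},{"dx": 0,"dy": 0,"dz": 0,"rx": 0,"ry": 0,"rz": 0},{"dx": 0,"dy": 0,"dz": 0,"rx": 0,"ry": 0,"rz": 0}], "claw": 100}}

```text
t: 12.85
tcp_pos: [0.6338, -0.2235, 0.0156]
tool_rot: [0.115, 0.993, 0.0, -0.0]
force: [-0.1, 0.3, 0.3]
finger_gap: 0.999
gripper_force: 0.0
```

Run:
```python
from h import *
# block yaw from top + wrist pictures
for f,n,z in(("top0","top",.024),):
    im=cv2.imread(f"pics/{f}.png");m=cams.camera_model(n);hsv=cv2.cvtColor(im,cv2.COLOR_BGR2HSV)
    g=hsv[...,1]<85
    for nm,b in(("block",(165,190,180,220)),("nut",(250,280,245,280))):
        k=np.zeros_like(g);k[b[2]:b[3]+15,b[0]:b[1]+30]=1
        c=max(blobs(g&k,100,2000),key=cv2.contourArea)
        P=toplane(m,c[:,0],z if nm=="block" else .018);r=cv2.minAreaRect((P*1000).astype(np.float32));print(nm,r)
```

```text
block ((607.941162109375, 248.46923828125), (59.76480484008789, 57.90525436401367), 31.665321350097656)
nut ((446.61358642578125, 28.235342025756836), (49.50196838378906, 46.03166961669922), 89.96265411376953)
```

>>> {"method": "move_arm", "body": {"targets": [{"dx": 0,"dy": 0,"dz": 0.8,"rx": 0,"ry": 0,"rz": 0},{"dx": 0,"dy": 0,"dz": 0.9,"rx": 0,"ry": 0,"rz": 0},{"dx": 0,"dy": 0,"dz": 0.9,"rx": 0,"ry": 0,"rz": 0},{"dx": 0,"dy": 0,"dz": 0.9,"rx": 0,"ry": 0,"rz": 0},{"dx": 0,"dy": 0,"dz": 0.8,"rx": 0,"ry": 0,"rz": 0},{"dx": 0,"dy": 1,"dz": 0,"rx": 0,"ry": 0,"rz": 0},{"dx": 0,"dy": 1,"dz": 0,"rx": 0,"ry": 0,"rz": 0},{"dx": 0,"dy": 1,"dz": 0,"rx": 0,"ry": 0,"rz": 0},{"dx": 0,"dy": 1,"dz": 0,"rx": 0,"ry": 0,"rz": 0},{"dx": 0,"dy": 1,"dz": 0,"rx": 0,"ry": 0,"rz": 0}]}}

```text
t: 14.1
tcp_pos: [0.6335, -0.0961, 0.1225]
tool_rot: [0.114, 0.993, 0.0, -0.0]
force: [0.3, -0.4, -0.1]
finger_gap: 1.0
gripper_force: 0.0
```

>>> {"method": "move_arm", "body": {"targets": [{"dx": 0,"dy": 1,"dz": 0,"rx": 0,"ry": 0,"rz": -0.15},{"dx": 0,"dy": 1,"dz": 0,"rx": 0,"ry": 0,"rz": -0.15},{"dx": 0,"dy": 1,"dz": 0,"rx": 0,"ry": 0,"rz": -0.15},{"dx": 0,"dy": 1,"dz": 0,"rx": 0,"ry": 0,"rz": -0.15},{"dx": 0,"dy": 1,"dz": 0,"rx": 0,"ry": 0,"rz": -0.15},{"dx": 0,"dy": 1,"dz": 0,"rx": 0,"ry": 0,"rz": -0.15},{"dx": 0,"dy": 1,"dz": 0,"rx": 0,"ry": 0,"rz": -0.15},{"dx": 0,"dy": 1,"dz": 0,"rx": 0,"ry": 0,"rz": -0.15},{"dx": 0,"dy": 1,"dz": 0,"rx": 0,"ry": 0,"rz": -0.15},{"dx": 0,"dy": 1,"dz": 0,"rx": 0,"ry": 0,"rz": -0.15}]}}

```text
t: 15.35
tcp_pos: [0.6334, 0.1534, 0.1229]
tool_rot: [0.487, 0.873, -0.0, -0.0]
force: [1.0, -0.2, -0.2]
finger_gap: 1.0
gripper_force: 0.0
```

>>> {"method": "move_arm", "body": {"targets": [{"dx": -0.26,"dy": 0.97,"dz": 0,"rx": 0,"ry": 0,"rz": 0},{"dx": -0.26,"dy": 0.97,"dz": 0,"rx": 0,"ry": 0,"rz": 0},{"dx": -0.26,"dy": 0.97,"dz": 0,"rx": 0,"ry": 0,"rz": 0},{"dx": -0.26,"dy": 0.97,"dz": 0,"rx": 0,"ry": 0,"rz": 0},{"dx": 0,"dy": 0,"dz": 0,"rx": 0,"ry": 0,"rz": 0},{"dx": 0,"dy": 0,"dz": 0,"rx": 0,"ry": 0,"rz": 0},{"dx": 0,"dy": 0,"dz": 0,"rx": 0,"ry": 0,"rz": 0},{"dx": 0,"dy": 0,"dz": 0,"rx": 0,"ry": 0,"rz": 0},{"dx": 0,"dy": 0,"dz": 0,"rx": 0,"ry": 0,"rz": 0},{"dx": 0,"dy": 0,"dz": 0,"rx": 0,"ry": 0,"rz": 0}]}}

```text
t: 16.6
tcp_pos: [0.6079, 0.2482, 0.123]
tool_rot: [0.486, 0.874, -0.0, -0.0]
force: [-0.8, -1.1, 0.0]
finger_gap: 0.998
gripper_force: 0.0
```

Run:
```python
from h import *
im,m=snap("wrist","w4");s=sensors.sense();print(s["t"],s["tcp_pos"],s["tool_rot"],s["force"])
np.savez("w4",**m)
t,mt=snap("top")
cv2.imwrite("pics/c4.png",np.hstack([im,np.pad(cv2.resize(t[175:295,320:400],(240,360)),((0,60),(0,0),(0,0)))]))
```

```text
16.65 [0.60791094 0.24836662 0.12310106] [4.86203706e-01 8.73845499e-01 1.12122808e-05 2.06071197e-05] [ 0.03203648  0.18038101 -0.06125188]
```

View pics/c4.png

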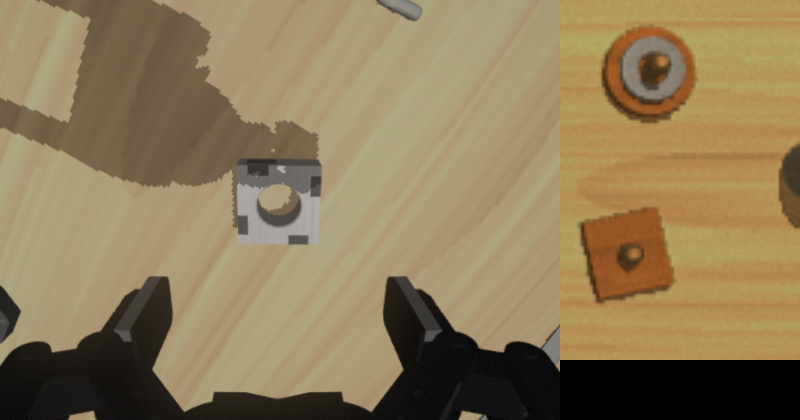

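The flange lies flat around the tall dowel. The block is square to the gripper, with its top face centred near (279,205).

Run:
```python
from h import *
m=dict(np.load("w4.npz"))
P=toplane(m,[(238,165.5),(321,166),(319,244),(238,244),(279,204)],.024);print(P.round(4),P[:4].mean(0),np.degrees(np.arctan2(*(P[1]-P[0])[::-1])),np.degrees(np.arctan2(*(P[2]-P[3])[::-1])))
print(np.hypot(*(P[1]-P[0])),np.hypot(*(P[3]-P[0])))
```

```text
[[0.5701 0.2593]
 [0.6165 0.2878]
 [0.6464 0.2409]
 [0.5981 0.2109]
 [0.607  0.251 ]] [0.60779763 0.24971554] 31.52284462227899 31.865692179666432
0.054418024682479076 0.05599719816075902
```

>>> {"method": "move_arm", "body": {"targets": [{"dx": 0,"dy": 0.05,"dz": -0.6,"rx": 0,"ry": 0,"rz": 0},{"dx": 0,"dy": 0,"dz": -0.6,"rx": 0,"ry": 0,"rz": 0},{"dx": 0,"dy": 0,"dz": -0.6,"rx": 0,"ry": 0,"rz": 0},{"dx": 0,"dy": 0,"dz": -0.6,"rx": 0,"ry": 0,"rz": 0},{"dx": 0,"dy": 0,"dz": -0.6,"rx": 0,"ry": 0,"rz": 0},{"dx": 0,"dy": 0,"dz": -0.6,"rx": 0,"ry": 0,"rz": 0},{"dx": 0,"dy": 0,"dz": -0.4,"rx": 0,"ry": 0,"rz": 0},{"dx": 0,"dy": 0,"dz": -0.3,"rx": 0,"ry": 0,"rz": 0},{"dx": 0,"dy": 0,"dz": -0.26,"rx": 0,"ry": 0,"rz": 0},{"dx": 0,"dy": 0,"dz": -0.2,"rx": 0,"ry": 0,"rz": 0}]}}

```text
t: 17.95
tcp_pos: [0.608, 0.2498, 0.0039]
tool_rot: [0.486, 0.874, 0.0, 0.0]
force: [-0.1, 0.7, -0.2]
finger_gap: 1.001
gripper_force: 0.0
```

>>> {"method": "move_arm", "body": {"targets": [{"dx": 0,"dy": 0,"dz": 0,"rx": 0,"ry": 0,"rz": 0},{"dx": 0,"dy": 0,"dz": 0,"rx": 0,"ry": 0,"rz": 0},{"dx": 0,"dy": 0,"dz": 0,"rx": 0,"ry": 0,"rz": 0},{"dx": 0,"dy": 0,"dz": 0,"rx": 0,"ry": 0,"rz": 0},{"dx": 0,"dy": 0,"dz": 0,"rx": 0,"ry": 0,"rz": 0},{"dx": 0,"dy": 0,"dz": 0,"rx": 0,"ry": 0,"rz": 0},{"dx": 0,"dy": 0,"dz": 0,"rx": 0,"ry": 0,"rz": 0},{"dx": 0,"dy": 0,"dz": 0,"rx": 0,"ry": 0,"rz": 0},{"dx": 0,"dy": 0,"dz": 0,"rx": 0,"ry": 0,"rz": 0},{"dx": 0,"dy": 0,"dz": 0,"rx": 0,"ry": 0,"rz": 0}], "claw": 0, "newtons": 60}}

```text
t: 19.2
tcp_pos: [0.6084, 0.2499, 0.0047]
tool_rot: [0.486, 0.874, 0.0, 0.0]
force: [-0.3, 0.9, 5.6]
finger_gap: 0.637
gripper_force: 66.8
```

>>> {"method": "move_arm", "body": {"targets": [{"dx": 0,"dy": 0,"dz": 0.5,"rx": 0,"ry": 0,"rz": 0},{"dx": 0,"dy": 0,"dz": 0.7,"rx": 0,"ry": 0,"rz": 0},{"dx": 0,"dy": 0,"dz": 1,"rx": 0,"ry": 0,"rz": 0},{"dx": 0,"dy": 0,"dz": 1,"rx": 0,"ry": 0,"rz": 0},{"dx": 0,"dy": 0,"dz": 1,"rx": 0,"ry": 0,"rz": 0},{"dx": 0,"dy": -1,"dz": 0,"rx": 0,"ry": 0,"rz": 0},{"dx": 0,"dy": -1,"dz": 0,"rx": 0,"ry": 0,"rz": 0},{"dx": 0,"dy": -1,"dz": 0,"rx": 0,"ry": 0,"rz": 0},{"dx": 0,"dy": -1,"dz": 0,"rx": 0,"ry": 0,"rz": 0},{"dx": 0,"dy": -1,"dz": 0,"rx": 0,"ry": 0,"rz": 0}]}}

```text
t: 20.45
tcp_pos: [0.6076, 0.124, 0.1098]
tool_rot: [0.486, 0.874, 0.0, 0.0]
force: [0.3, -0.5, -2.8]
finger_gap: 0.639
gripper_force: 66.0
```

>>> {"method": "move_arm", "body": {"targets": [{"dx": 0,"dy": -1,"dz": 0,"rx": 0,"ry": 0,"rz": 0},{"dx": 0,"dy": -1,"dz": 0,"rx": 0,"ry": 0,"rz": 0},{"dx": 0,"dy": -1,"dz": 0,"rx": 0,"ry": 0,"rz": 0},{"dx": 0,"dy": -1,"dz": 0,"rx": 0,"ry": 0,"rz": 0},{"dx": 0,"dy": -1,"dz": 0,"rx": 0,"ry": 0,"rz": 0},{"dx": 0,"dy": -1,"dz": 0,"rx": 0,"ry": 0,"rz": 0},{"dx": 0,"dy": -1,"dz": 0,"rx": 0,"ry": 0,"rz": 0},{"dx": 0,"dy": -1,"dz": 0,"rx": 0,"ry": 0,"rz": 0},{"dx": 0,"dy": -1,"dz": 0,"rx": 0,"ry": 0,"rz": 0},{"dx": 0,"dy": -1,"dz": 0,"rx": 0,"ry": 0,"rz": 0}]}}

```text
t: 21.7
tcp_pos: [0.6076, -0.1259, 0.1098]
tool_rot: [0.486, 0.874, 0.0, 0.0]
force: [0.3, 0.5, -2.2]
finger_gap: 0.641
gripper_force: 66.0
```

>>> {"method": "move_arm", "body": {"targets": [{"dx": 0.25,"dy": -0.98,"dz": 0,"rx": 0,"ry": 0,"rz": 0},{"dx": 0.25,"dy": -0.98,"dz": 0,"rx": 0,"ry": 0,"rz": 0},{"dx": 0.25,"dy": -0.98,"dz": 0,"rx": 0,"ry": 0,"rz": 0},{"dx": 0.25,"dy": -0.98,"dz": 0,"rx": 0,"ry": 0,"rz": 0},{"dx": 0,"dy": 0,"dz": 0,"rx": 0,"ry": 0,"rz": 0},{"dx": 0,"dy": 0,"dz": 0,"rx": 0,"ry": 0,"rz": 0},{"dx": 0,"dy": 0,"dz": 0,"rx": 0,"ry": 0,"rz": 0},{"dx": 0,"dy": 0,"dz": 0,"rx": 0,"ry": 0,"rz": 0},{"dx": 0,"dy": 0,"dz": 0,"rx": 0,"ry": 0,"rz": 0},{"dx": 0,"dy": 0,"dz": 0,"rx": 0,"ry": 0,"rz": 0}]}}

```text
t: 22.95
tcp_pos: [0.6328, -0.2229, 0.1091]
tool_rot: [0.486, 0.874, -0.0, 0.0]
force: [0.4, -0.6, -1.8]
finger_gap: 0.636
gripper_force: 66.0
```

Run:
```python
from h import *
im,m=snap("wrist","w5");s=sensors.sense();print(s["t"],s["tcp_pos"],s["tool_rot"],s["force"])
np.savez("w5",**m)
im2,m2=snap("scene");u,v=proj(m2,[[.632,-.2235,.06]])[0].astype(int)
c=im2[v-60:v+60,u-60:u+60]
cv2.imwrite("pics/c5.png",np.hstack([im,np.pad(cv2.resize(c,(240,240)),((0,180),(0,0),(0,0)))]))
hsv=cv2.cvtColor(im,cv2.COLOR_BGR2HSV)
c=max(blobs((hsv[:330,:,1]>120)&(hsv[:330,:,2]>50),300,1e5),key=cv2.contourArea);print(cv2.boundingRect(c))
h=cv2.convexHull(c)[:,0].astype(float);print(h.round().tolist())
```

```text
23.0 [ 0.63286336 -0.22303924  0.1091326 ] [4.86004687e-01 8.73956202e-01 1.00524378e-05 3.67277865e-05] [ 0.31050243  0.26079457 -1.92572264]
(0, 0, 130, 108)
[[129.0, 0.0], [129.0, 2.0], [104.0, 102.0], [103.0, 104.0], [102.0, 105.0], [98.0, 106.0], [92.0, 107.0], [88.0, 107.0], [85.0, 106.0], [18.0, 83.0], [0.0, 76.0], [0.0, 0.0]]
```

View pics/c5.png

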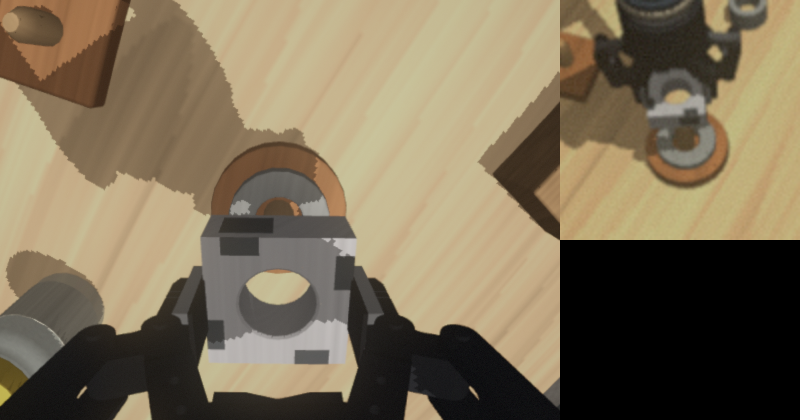

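The block is level in the grip, and the foot (212..346 px wide) is centred under it at about u=279. The glue jar is clear on the left. I'll check along the depth direction.

Run:
```python
from h import *
m=dict(np.load("w5.npz"))
P=toplane(m,[(202,237),(356,237),(347,362),(208,362)],.129);print(P.round(4),P.mean(0))
im=cv2.imread("pics/w5.png");hsv=cv2.cvtColor(im,cv2.COLOR_BGR2HSV)
k=(hsv[...,1]>105)&(hsv[...,2]>50);k[:138]=0;k[212:]=0;k[:,:205]=0;k[:,355:]=0
c=max(blobs(k,200,1e5),key=cv2.contourArea);p=cv2.convexHull(c,)[:,0].astype(float);p=p[p[:,1]<205]
Q=toplane(m,p,.02);print(circ(Q),circ(Q,.045))
g=(hsv[...,1]<45)&(hsv[...,2]>60);g[:160]=0;g[212:]=0;g[:,:225]=0;g[:,335:]=0
c=max(blobs(g,200,1e5),key=cv2.contourArea);p=cv2.convexHull(c)[:,0].astype(float);p=p[p[:,1]<208]
Q=toplane(m,p,.032);print("flange",circ(Q,.032))
```

```text
[[ 0.5946 -0.213 ]
 [ 0.6411 -0.1841]
 [ 0.6708 -0.2309]
 [ 0.6226 -0.2609]] [ 0.63227711 -0.22220408]
(array([ 0.63116937, -0.2204678 ,  0.04320114]), np.float64(0.0002983641823147473)) (array([ 0.63239568, -0.2223485 ,  0.045     ]), np.float64(0.0007003090671516757))
flange (array([ 0.63307687, -0.22315348,  0.032     ]), np.float64(0.0004924393269034495))
```

>>> {"method": "move_arm", "body": {"targets": [{"dx": 0,"dy": 0,"dz": -0.4,"rx": 0,"ry": 0,"rz": 0},{"dx": 0,"dy": 0,"dz": -0.4,"rx": 0,"ry": 0,"rz": 0},{"dx": 0,"dy": 0,"dz": -0.4,"rx": 0,"ry": 0,"rz": 0},{"dx": 0,"dy": 0,"dz": -0.4,"rx": 0,"ry": 0,"rz": 0},{"dx": 0,"dy": 0,"dz": -0.4,"rx": 0,"ry": 0,"rz": 0},{"dx": 0,"dy": 0,"dz": -0.4,"rx": 0,"ry": 0,"rz": 0},{"dx": 0,"dy": 0,"dz": -0.2,"rx": 0,"ry": 0,"rz": 0},{"dx": 0,"dy": 0,"dz": -0.1,"rx": 0,"ry": 0,"rz": 0},{"dx": 0,"dy": 0,"dz": -0.1,"rx": 0,"ry": 0,"rz": 0},{"dx": 0,"dy": 0,"dz": -0.05,"rx": 0,"ry": 0,"rz": 0}]}}

```text
t: 24.3
tcp_pos: [0.633, -0.2233, 0.0379]
tool_rot: [0.486, 0.874, 0.0, 0.0]
force: [-0.3, 0.7, -2.8]
finger_gap: 0.636
gripper_force: 66.0
```

>>> {"method": "move_arm", "body": {"targets": [{"dx": 0,"dy": 0,"dz": -0.04,"rx": 0,"ry": 0,"rz": 0},{"dx": 0,"dy": 0,"dz": -0.04,"rx": 0,"ry": 0,"rz": 0},{"dx": 0,"dy": 0,"dz": 0,"rx": 0,"ry": 0,"rz": 0},{"dx": 0,"dy": 0,"dz": 0,"rx": 0,"ry": 0,"rz": 0},{"dx": 0,"dy": 0,"dz": 0,"rx": 0,"ry": 0,"rz": 0},{"dx": 0,"dy": 0,"dz": 0,"rx": 0,"ry": 0,"rz": 0},{"dx": 0,"dy": 0,"dz": 0,"rx": 0,"ry": 0,"rz": 0},{"dx": 0,"dy": 0,"dz": 0,"rx": 0,"ry": 0,"rz": 0},{"dx": 0,"dy": 0,"dz": 0,"rx": 0,"ry": 0,"rz": 0},{"dx": 0,"dy": 0,"dz": 0,"rx": 0,"ry": 0,"rz": 0}]}}

```text
t: 25.55
tcp_pos: [0.633, -0.2233, 0.0367]
tool_rot: [0.486, 0.874, -0.0, 0.0]
force: [-1.3, 0.9, 5.7]
finger_gap: 0.642
gripper_force: 66.8
```

>>> {"method": "move_arm", "body": {"targets": [{"dx": 0,"dy": 0,"dz": 0,"rx": 0,"ry": 0,"rz": 0},{"dx": 0,"dy": 0,"dz": 0,"rx": 0,"ry": 0,"rz": 0},{"dx": 0,"dy": 0,"dz": 0,"rx": 0,"ry": 0,"rz": 0},{"dx": 0,"dy": 0,"dz": 0,"rx": 0,"ry": 0,"rz": 0},{"dx": 0,"dy": 0,"dz": 0,"rx": 0,"ry": 0,"rz": 0},{"dx": 0,"dy": 0,"dz": 0,"rx": 0,"ry": 0,"rz": 0},{"dx": 0,"dy": 0,"dz": 0,"rx": 0,"ry": 0,"rz": 0},{"dx": 0,"dy": 0,"dz": 0,"rx": 0,"ry": 0,"rz": 0},{"dx": 0,"dy": 0,"dz": 0.3,"rx": 0,"ry": 0,"rz": 0},{"dx": 0,"dy": 0,"dz": 0.4,"rx": 0,"ry": 0,"rz": 0}], "claw": 100}}

```text
t: 26.8
tcp_pos: [0.6328, -0.2232, 0.0538]
tool_rot: [0.486, 0.874, 0.0, -0.0]
force: [0.3, 0.6, 0.8]
finger_gap: 1.001
gripper_force: 0.0
```

>>> {"method": "move_arm", "body": {"targets": [{"dx": 0,"dy": 0,"dz": 0.9,"rx": 0,"ry": 0,"rz": 0},{"dx": 0,"dy": 0,"dz": 0.9,"rx": 0,"ry": 0,"rz": 0},{"dx": 0,"dy": 0,"dz": 0.9,"rx": 0,"ry": 0,"rz": 0},{"dx": -0.75,"dy": 1,"dz": 0,"rx": 0,"ry": 0,"rz": -0.15},{"dx": -0.75,"dy": 1,"dz": 0,"rx": 0,"ry": 0,"rz": -0.15},{"dx": -0.75,"dy": 1,"dz": 0,"rx": 0,"ry": 0,"rz": -0.15},{"dx": -0.75,"dy": 1,"dz": 0,"rx": 0,"ry": 0,"rz": -0.15},{"dx": -0.75,"dy": 1,"dz": 0,"rx": 0,"ry": 0,"rz": -0.15},{"dx": -0.75,"dy": 1,"dz": 0,"rx": 0,"ry": 0,"rz": -0.15},{"dx": -0.75,"dy": 1,"dz": 0,"rx": 0,"ry": 0,"rz": -0.15}]}}

```text
t: 28.05
tcp_pos: [0.5015, -0.0476, 0.1218]
tool_rot: [0.706, 0.708, 0.0, 0.001]
force: [-0.4, -0.6, -0.0]
finger_gap: 1.001
gripper_force: 0.0
```

>>> {"method": "move_arm", "body": {"targets": [{"dx": -0.75,"dy": 1,"dz": 0,"rx": 0,"ry": 0,"rz": 0},{"dx": -0.75,"dy": 1,"dz": 0,"rx": 0,"ry": 0,"rz": 0},{"dx": -0.72,"dy": 1,"dz": 0,"rx": 0,"ry": 0,"rz": 0},{"dx": 0,"dy": 0,"dz": 0,"rx": 0,"ry": 0,"rz": 0},{"dx": 0,"dy": 0,"dz": 0,"rx": 0,"ry": 0,"rz": 0},{"dx": 0,"dy": 0,"dz": 0,"rx": 0,"ry": 0,"rz": 0},{"dx": 0,"dy": 0,"dz": 0,"rx": 0,"ry": 0,"rz": 0},{"dx": 0,"dy": 0,"dz": 0,"rx": 0,"ry": 0,"rz": 0},{"dx": 0,"dy": 0,"dz": 0,"rx": 0,"ry": 0,"rz": 0},{"dx": 0,"dy": 0,"dz": 0,"rx": 0,"ry": 0,"rz": 0}]}}

```text
t: 29.3
tcp_pos: [0.446, 0.0268, 0.1208]
tool_rot: [0.705, 0.709, -0.0, -0.0]
force: [0.6, -0.2, -0.1]
finger_gap: 0.998
gripper_force: 0.0
```

Run:
```python
from h import *
im,m=snap("wrist","w6");s=sensors.sense();print(s["t"],s["tcp_pos"],s["tool_rot"],s["force"])
np.savez("w6",**m)
t,mt=snap("top")
cv2.imwrite("pics/c6.png",np.hstack([im,np.pad(cv2.resize(t[175:295,320:400],(240,360)),((0,60),(0,0),(0,0)))]))
hsv=cv2.cvtColor(im,cv2.COLOR_BGR2HSV)
k=hsv[...,2]<100;k[:100]=0;k[270:]=0
for c in blobs(k&(hsv[...,1]<70),800,1e5):
    a=cv2.approxPolyDP(cv2.convexHull(c),4,True)[:,0];print(cv2.contourArea(c),a.tolist(),toplane(m,a,.018).round(4).tolist())
```

```text
29.35 [0.44602703 0.02678368 0.12074824] [ 7.05059073e-01  7.09148570e-01 -6.04029415e-05 -7.54550145e-05] [ 0.33847995 -0.02788826  0.93502968]
888.5 [[508, 263], [446, 269], [453, 255], [470, 245], [487, 247]] [[0.621, -0.0176], [0.5719, -0.0219], [0.5754, -0.0104], [0.5872, -0.0024], [0.601, -0.0041]]
4072.5 [[280, 162], [310, 181], [311, 220], [275, 240], [243, 221], [243, 185], [253, 174]] [[0.4471, 0.0574], [0.4674, 0.0446], [0.469, 0.0166], [0.444, 0.0013], [0.4217, 0.0155], [0.4222, 0.0415], [0.4291, 0.0491]]
```

View pics/c6.png

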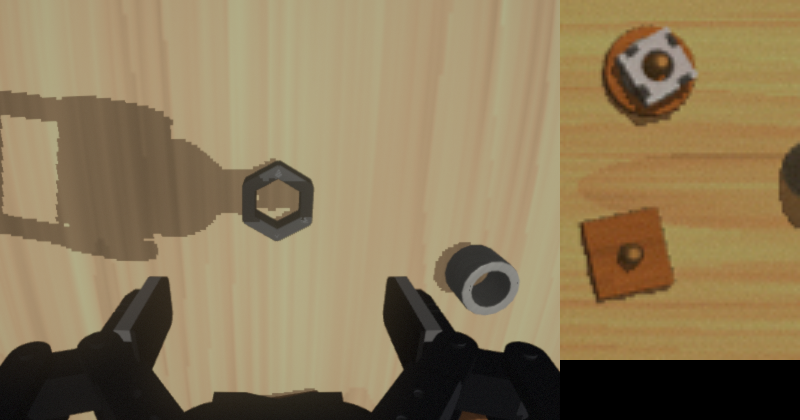

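The block sits flat on the flange. The nut is centred at (278,200) with its flats facing the fingers, and the gripper needs about 2.7 mm more in y.

>>> {"method": "move_arm", "body": {"targets": [{"dx": -0.04,"dy": 0.11,"dz": -0.6,"rx": 0,"ry": 0,"rz": 0},{"dx": 0,"dy": 0,"dz": -0.6,"rx": 0,"ry": 0,"rz": 0},{"dx": 0,"dy": 0,"dz": -0.6,"rx": 0,"ry": 0,"rz": 0},{"dx": 0,"dy": 0,"dz": -0.6,"rx": 0,"ry": 0,"rz": 0},{"dx": 0,"dy": 0,"dz": -0.6,"rx": 0,"ry": 0,"rz": 0},{"dx": 0,"dy": 0,"dz": -0.6,"rx": 0,"ry": 0,"rz": 0},{"dx": 0,"dy": 0,"dz": -0.4,"rx": 0,"ry": 0,"rz": 0},{"dx": 0,"dy": 0,"dz": -0.3,"rx": 0,"ry": 0,"rz": 0},{"dx": 0,"dy": 0,"dz": -0.2,"rx": 0,"ry": 0,"rz": 0},{"dx": 0,"dy": 0,"dz": -0.2,"rx": 0,"ry": 0,"rz": 0}]}}

```text
t: 30.65
tcp_pos: [0.4453, 0.0295, 0.0032]
tool_rot: [0.705, 0.709, 0.0, 0.0]
force: [-0.7, -0.8, 0.2]
finger_gap: 0.999
gripper_force: 0.0
```

>>> {"method": "move_arm", "body": {"targets": [{"dx": 0,"dy": 0,"dz": 0,"rx": 0,"ry": 0,"rz": 0},{"dx": 0,"dy": 0,"dz": 0,"rx": 0,"ry": 0,"rz": 0},{"dx": 0,"dy": 0,"dz": 0,"rx": 0,"ry": 0,"rz": 0},{"dx": 0,"dy": 0,"dz": 0,"rx": 0,"ry": 0,"rz": 0},{"dx": 0,"dy": 0,"dz": 0,"rx": 0,"ry": 0,"rz": 0},{"dx": 0,"dy": 0,"dz": 0,"rx": 0,"ry": 0,"rz": 0},{"dx": 0,"dy": 0,"dz": 0,"rx": 0,"ry": 0,"rz": 0},{"dx": 0,"dy": 0,"dz": 0,"rx": 0,"ry": 0,"rz": 0},{"dx": 0,"dy": 0,"dz": 0,"rx": 0,"ry": 0,"rz": 0},{"dx": 0,"dy": 0,"dz": 0,"rx": 0,"ry": 0,"rz": 0}], "claw": 0, "newtons": 60}}

```text
t: 31.9
tcp_pos: [0.4453, 0.0295, 0.0039]
tool_rot: [0.705, 0.709, 0.0, 0.0]
force: [-0.5, -0.6, 5.8]
finger_gap: 0.557
gripper_force: 62.3
```

>>> {"method": "move_arm", "body": {"targets": [{"dx": 0,"dy": 0,"dz": 0.5,"rx": 0,"ry": 0,"rz": 0},{"dx": 0,"dy": 0,"dz": 0.9,"rx": 0,"ry": 0,"rz": 0},{"dx": 0,"dy": 0,"dz": 1,"rx": 0,"ry": 0,"rz": 0},{"dx": 0,"dy": 0,"dz": 1,"rx": 0,"ry": 0,"rz": 0},{"dx": 0,"dy": 0,"dz": 1,"rx": 0,"ry": 0,"rz": 0},{"dx": 0.75,"dy": -1,"dz": 0,"rx": 0,"ry": 0,"rz": 0},{"dx": 0.75,"dy": -1,"dz": 0,"rx": 0,"ry": 0,"rz": 0},{"dx": 0.75,"dy": -1,"dz": 0,"rx": 0,"ry": 0,"rz": 0},{"dx": 0.75,"dy": -1,"dz": 0,"rx": 0,"ry": 0,"rz": 0},{"dx": 0.75,"dy": -1,"dz": 0,"rx": 0,"ry": 0,"rz": 0}]}}

```text
t: 33.15
tcp_pos: [0.5387, -0.096, 0.1137]
tool_rot: [0.705, 0.709, -0.0, -0.0]
force: [0.2, -0.9, -2.1]
finger_gap: 0.554
gripper_force: 62.4
```

>>> {"method": "move_arm", "body": {"targets": [{"dx": 0.75,"dy": -1,"dz": 0,"rx": 0,"ry": 0,"rz": 0},{"dx": 0.75,"dy": -1,"dz": 0,"rx": 0,"ry": 0,"rz": 0},{"dx": 0.75,"dy": -1,"dz": 0,"rx": 0,"ry": 0,"rz": 0},{"dx": 0.75,"dy": -1,"dz": 0,"rx": 0,"ry": 0,"rz": 0},{"dx": 0.75,"dy": -1,"dz": 0,"rx": 0,"ry": 0,"rz": 0},{"dx": 0,"dy": -0.1,"dz": 0,"rx": 0,"ry": 0,"rz": 0},{"dx": 0,"dy": 0,"dz": 0,"rx": 0,"ry": 0,"rz": 0},{"dx": 0,"dy": 0,"dz": 0,"rx": 0,"ry": 0,"rz": 0},{"dx": 0,"dy": 0,"dz": 0,"rx": 0,"ry": 0,"rz": 0},{"dx": 0,"dy": 0,"dz": 0,"rx": 0,"ry": 0,"rz": 0}]}}

```text
t: 34.4
tcp_pos: [0.6324, -0.2224, 0.1134]
tool_rot: [0.705, 0.709, -0.0, -0.0]
force: [0.1, 0.2, -0.8]
finger_gap: 0.554
gripper_force: 62.4
```

Run:
```python
from h import *
im,m=snap("wrist","w7");s=sensors.sense();print(s["t"],s["tcp_pos"],s["tool_rot"],s["force"])
np.savez("w7",**m)
im2,m2=snap("scene");u,v=proj(m2,[[.632,-.2235,.06]])[0].astype(int)
c=im2[v-60:v+60,u-60:u+60]
cv2.imwrite("pics/c7.png",np.hstack([im,np.pad(cv2.resize(c,(240,240)),((0,180),(0,0),(0,0)))]))
```

```text
34.45 [ 0.63249613 -0.222526    0.11342865] [ 7.04869887e-01  7.09336620e-01 -9.67418299e-06 -4.79532656e-05] [-0.30955875 -0.15840323 -1.32415739]
```

View pics/c7.png

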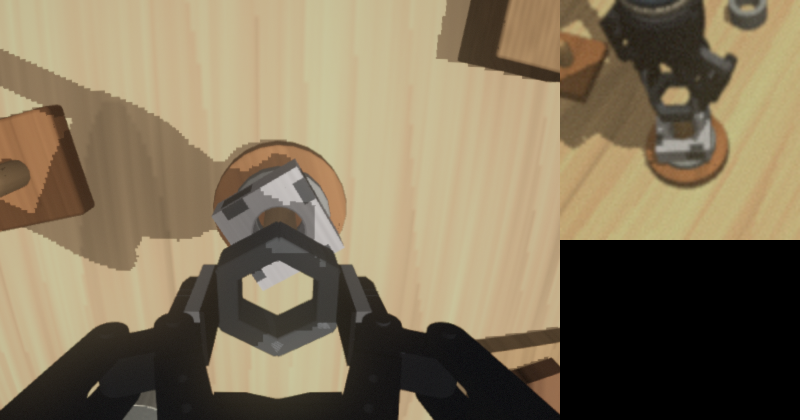

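The nut is level and centred over the post (nut u≈278, foot u≈280), and the block on the post is flat.

>>> {"method": "move_arm", "body": {"targets": [{"dx": 0.02,"dy": -0.02,"dz": -0.4,"rx": 0,"ry": 0,"rz": 0},{"dx": 0,"dy": 0,"dz": -0.4,"rx": 0,"ry": 0,"rz": 0},{"dx": 0,"dy": 0,"dz": -0.4,"rx": 0,"ry": 0,"rz": 0},{"dx": 0,"dy": 0,"dz": -0.4,"rx": 0,"ry": 0,"rz": 0},{"dx": 0,"dy": 0,"dz": -0.2,"rx": 0,"ry": 0,"rz": 0},{"dx": 0,"dy": 0,"dz": -0.1,"rx": 0,"ry": 0,"rz": 0},{"dx": 0,"dy": 0,"dz": -0.1,"rx": 0,"ry": 0,"rz": 0},{"dx": 0,"dy": 0,"dz": -0.05,"rx": 0,"ry": 0,"rz": 0},{"dx": 0,"dy": 0,"dz": -0.05,"rx": 0,"ry": 0,"rz": 0},{"dx": 0,"dy": 0,"dz": -0.05,"rx": 0,"ry": 0,"rz": 0}]}}

```text
t: 35.75
tcp_pos: [0.6332, -0.2235, 0.0599]
tool_rot: [0.705, 0.709, 0.0, 0.0]
force: [-1.2, 0.3, 5.6]
finger_gap: 0.557
gripper_force: 63.1
```

>>> {"method": "move_arm", "body": {"targets": [{"dx": 0,"dy": 0,"dz": -0.04,"rx": 0,"ry": 0,"rz": 0},{"dx": 0,"dy": 0,"dz": 0,"rx": 0,"ry": 0,"rz": 0},{"dx": 0,"dy": 0,"dz": 0,"rx": 0,"ry": 0,"rz": 0},{"dx": 0,"dy": 0,"dz": 0,"rx": 0,"ry": 0,"rz": 0},{"dx": 0,"dy": 0,"dz": 0,"rx": 0,"ry": 0,"rz": 0},{"dx": 0,"dy": 0,"dz": 0,"rx": 0,"ry": 0,"rz": 0},{"dx": 0,"dy": 0,"dz": 0,"rx": 0,"ry": 0,"rz": 0},{"dx": 0,"dy": 0,"dz": 0,"rx": 0,"ry": 0,"rz": 0},{"dx": 0,"dy": 0,"dz": 0,"rx": 0,"ry": 0,"rz": 0},{"dx": 0,"dy": 0,"dz": 0,"rx": 0,"ry": 0,"rz": 0}]}}

```text
t: 37.0
tcp_pos: [0.6332, -0.2235, 0.06]
tool_rot: [0.705, 0.709, 0.0, 0.0]
force: [-1.8, 1.5, 4.8]
finger_gap: 0.556
gripper_force: 63.2
```

>>> {"method": "move_arm", "body": {"targets": [{"dx": 0,"dy": 0,"dz": 0,"rx": 0,"ry": 0,"rz": 0},{"dx": 0,"dy": 0,"dz": 0,"rx": 0,"ry": 0,"rz": 0},{"dx": 0,"dy": 0,"dz": 0,"rx": 0,"ry": 0,"rz": 0},{"dx": 0,"dy": 0,"dz": 0,"rx": 0,"ry": 0,"rz": 0},{"dx": 0,"dy": 0,"dz": 0,"rx": 0,"ry": 0,"rz": 0},{"dx": 0,"dy": 0,"dz": 0,"rx": 0,"ry": 0,"rz": 0},{"dx": 0,"dy": 0,"dz": 0,"rx": 0,"ry": 0,"rz": 0},{"dx": 0,"dy": 0,"dz": 0,"rx": 0,"ry": 0,"rz": 0},{"dx": 0,"dy": 0,"dz": 0.3,"rx": 0,"ry": 0,"rz": 0},{"dx": 0,"dy": 0,"dz": 0.4,"rx": 0,"ry": 0,"rz": 0}], "claw": 100}}

```text
t: 38.25
tcp_pos: [0.6331, -0.2234, 0.0765]
tool_rot: [0.705, 0.709, -0.0, -0.0]
force: [-0.1, -0.1, 0.5]
finger_gap: 0.996
gripper_force: 0.0
```

>>> {"method": "move_arm", "body": {"targets": [{"dx": 0,"dy": 0,"dz": 0.9,"rx": 0,"ry": 0,"rz": 0},{"dx": 0,"dy": 0,"dz": 0.9,"rx": 0,"ry": 0,"rz": 0},{"dx": -0.14,"dy": 0.95,"dz": 0,"rx": 0,"ry": 0,"rz": 0},{"dx": -0.14,"dy": 0.95,"dz": 0,"rx": 0,"ry": 0,"rz": 0},{"dx": -0.14,"dy": 0.95,"dz": 0,"rx": 0,"ry": 0,"rz": 0},{"dx": -0.14,"dy": 0.95,"dz": 0,"rx": 0,"ry": 0,"rz": 0},{"dx": -0.14,"dy": 0.95,"dz": 0,"rx": 0,"ry": 0,"rz": 0},{"dx": -0.14,"dy": 0.95,"dz": 0,"rx": 0,"ry": 0,"rz": 0},{"dx": -0.14,"dy": 0.95,"dz": 0,"rx": 0,"ry": 0,"rz": 0},{"dx": -0.14,"dy": 0.95,"dz": 0,"rx": 0,"ry": 0,"rz": 0}]}}

```text
t: 39.5
tcp_pos: [0.6049, -0.0319, 0.1211]
tool_rot: [0.705, 0.709, 0.0, 0.0]
force: [-0.5, 0.7, 0.0]
finger_gap: 0.999
gripper_force: 0.0
```

Run:
```python
from h import *
cams.snapshot("top")
im,m=snap("wrist","w8");s=sensors.sense();print(s["t"],s["tcp_pos"],s["force"])
np.savez("w8",**m)
t,mt=snap("top")
cv2.imwrite("pics/c8.png",np.hstack([im,np.pad(cv2.resize(t[175:295,320:400],(240,360)),((0,60),(0,0),(0,0)))]))
```

```text
39.6 [ 0.60406572 -0.03040448  0.12098002] [-0.33730063  0.04005093 -0.11317393]
```

View pics/c8.png

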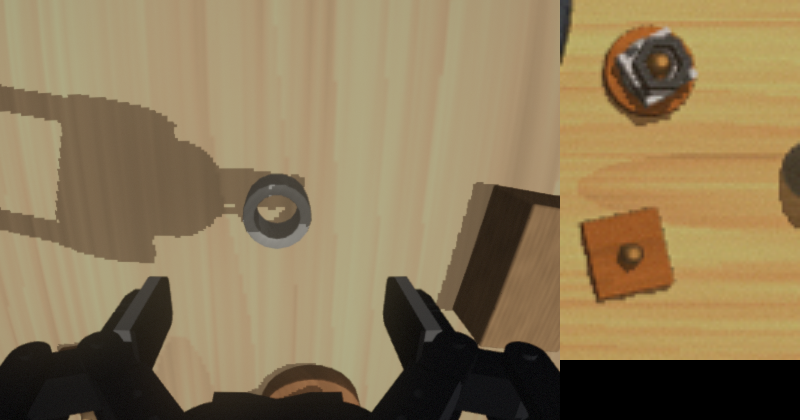

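The nut is seated on the tall post. The collar's top ring spans u 242..312 with its lower edge at v=248, so its centre is near (277,214). The carton is to the right, and I'll check its clearance.

Run:
```python
from h import *
m=dict(np.load("w8.npz"))
P=toplane(m,[(242,214),(312,214),(277,248),(277,214)],.032);print(P.round(4),"y from bottom",P[2][1]+.023)
print("carton",toplane(m,[(477,183),(440,308)],0),toplane(m,[(497,190),(455,310)],.05))
```

```text
[[ 0.5799 -0.0298]
 [ 0.6256 -0.0294]
 [ 0.6029 -0.0539]
 [ 0.6027 -0.0296]] y from bottom -0.03089049353266346
carton [[ 0.75177744 -0.01504321]
 [ 0.739573   -0.12275198]] [[ 0.73740564 -0.00673704]
 [ 0.72466301 -0.09168175]]
```

>>> {"method": "move_arm", "body": {"targets": [{"dx": -0.06,"dy": 0.1,"dz": -0.6,"rx": 0,"ry": 0,"rz": 0},{"dx": 0,"dy": 0,"dz": -0.6,"rx": 0,"ry": 0,"rz": 0},{"dx": 0,"dy": 0,"dz": -0.6,"rx": 0,"ry": 0,"rz": 0},{"dx": 0,"dy": 0,"dz": -0.6,"rx": 0,"ry": 0,"rz": 0},{"dx": 0,"dy": 0,"dz": -0.6,"rx": 0,"ry": 0,"rz": 0},{"dx": 0,"dy": 0,"dz": -0.6,"rx": 0,"ry": 0,"rz": 0},{"dx": 0,"dy": 0,"dz": -0.4,"rx": 0,"ry": 0,"rz": 0},{"dx": 0,"dy": 0,"dz": -0.3,"rx": 0,"ry": 0,"rz": 0},{"dx": 0,"dy": 0,"dz": -0.2,"rx": 0,"ry": 0,"rz": 0},{"dx": 0,"dy": 0,"dz": -0.2,"rx": 0,"ry": 0,"rz": 0}]}}

```text
t: 40.9
tcp_pos: [0.6039, -0.031, 0.0036]
tool_rot: [0.705, 0.709, 0.0, 0.0]
force: [-0.7, -0.1, -0.1]
finger_gap: 0.999
gripper_force: 0.0
```

>>> {"method": "move_arm", "body": {"targets": [{"dx": 0,"dy": 0,"dz": 0,"rx": 0,"ry": 0,"rz": 0},{"dx": 0,"dy": 0,"dz": 0,"rx": 0,"ry": 0,"rz": 0},{"dx": 0,"dy": 0,"dz": 0,"rx": 0,"ry": 0,"rz": 0},{"dx": 0,"dy": 0,"dz": 0,"rx": 0,"ry": 0,"rz": 0},{"dx": 0,"dy": 0,"dz": 0,"rx": 0,"ry": 0,"rz": 0},{"dx": 0,"dy": 0,"dz": 0,"rx": 0,"ry": 0,"rz": 0},{"dx": 0,"dy": 0,"dz": 0,"rx": 0,"ry": 0,"rz": 0},{"dx": 0,"dy": 0,"dz": 0,"rx": 0,"ry": 0,"rz": 0},{"dx": 0,"dy": 0,"dz": 0,"rx": 0,"ry": 0,"rz": 0},{"dx": 0,"dy": 0,"dz": 0,"rx": 0,"ry": 0,"rz": 0}], "claw": 0, "newtons": 60}}

```text
t: 42.15
tcp_pos: [0.6042, -0.0311, 0.0042]
tool_rot: [0.705, 0.709, 0.0, 0.001]
force: [0.3, -0.6, 5.8]
finger_gap: 0.512
gripper_force: 62.4
```

>>> {"method": "move_arm", "body": {"targets": [{"dx": 0,"dy": 0,"dz": 0.5,"rx": 0,"ry": 0,"rz": 0},{"dx": 0,"dy": 0,"dz": 0.8,"rx": 0,"ry": 0,"rz": 0},{"dx": 0,"dy": 0,"dz": 1,"rx": 0,"ry": 0,"rz": 0},{"dx": 0,"dy": 0,"dz": 1,"rx": 0,"ry": 0,"rz": 0},{"dx": 0,"dy": 0,"dz": 0.5,"rx": 0,"ry": 0,"rz": 0},{"dx": -0.75,"dy": -0.84,"dz": 0,"rx": 0,"ry": 0,"rz": 0},{"dx": -0.75,"dy": -0.84,"dz": 0,"rx": 0,"ry": 0,"rz": 0},{"dx": -0.75,"dy": -0.84,"dz": 0,"rx": 0,"ry": 0,"rz": 0},{"dx": -0.75,"dy": -0.84,"dz": 0,"rx": 0,"ry": 0,"rz": 0},{"dx": -0.75,"dy": -0.84,"dz": 0,"rx": 0,"ry": 0,"rz": 0}]}}

```text
t: 43.4
tcp_pos: [0.5089, -0.1364, 0.0987]
tool_rot: [0.705, 0.709, -0.0, -0.0]
force: [0.7, 1.0, -1.5]
finger_gap: 0.511
gripper_force: 61.7
```

>>> {"method": "move_arm", "body": {"targets": [{"dx": -0.75,"dy": -0.84,"dz": 0,"rx": 0,"ry": 0,"rz": 0},{"dx": -0.75,"dy": -0.84,"dz": 0,"rx": 0,"ry": 0,"rz": 0},{"dx": -0.75,"dy": -0.84,"dz": 0,"rx": 0,"ry": 0,"rz": 0},{"dx": 0,"dy": 0,"dz": 0,"rx": 0,"ry": 0,"rz": 0},{"dx": 0,"dy": 0,"dz": 0,"rx": 0,"ry": 0,"rz": 0},{"dx": 0,"dy": 0,"dz": 0,"rx": 0,"ry": 0,"rz": 0},{"dx": 0,"dy": 0,"dz": 0,"rx": 0,"ry": 0,"rz": 0},{"dx": 0,"dy": 0,"dz": 0,"rx": 0,"ry": 0,"rz": 0},{"dx": 0,"dy": 0,"dz": 0,"rx": 0,"ry": 0,"rz": 0},{"dx": 0,"dy": 0,"dz": 0,"rx": 0,"ry": 0,"rz": 0}]}}

```text
t: 44.65
tcp_pos: [0.4536, -0.1989, 0.0985]
tool_rot: [0.705, 0.709, 0.0, -0.0]
force: [-0.0, 0.2, -2.0]
finger_gap: 0.515
gripper_force: 61.6
```

Run:
```python
from h import *
im,m=snap("wrist","w9");s=sensors.sense();print(s["t"],s["tcp_pos"],s["force"])
np.savez("w9",**m)
im2,m2=snap("scene");u,v=proj(m2,[[.454,-.199,.06]])[0].astype(int)
c=im2[v-60:v+60,u-60:u+60]
cv2.imwrite("pics/c9.png",np.hstack([im,np.pad(cv2.resize(c,(240,240)),((0,180),(0,0),(0,0)))]))
```

```text
44.7 [ 0.45359555 -0.19891936  0.09854962] [-0.52605062  0.61883162 -2.11025494]
```

View pics/c9.png

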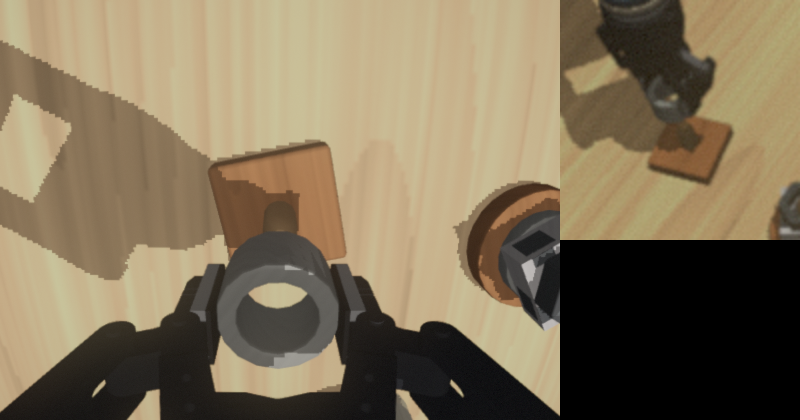

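The collar is upright over the short post. The foot's top-face corners are near (209,172), (329,148) and (345,258), and the dowel is at u≈281.

Run:
```python
from h import *
m=dict(np.load("w9.npz"))
P=toplane(m,[(209,172),(329,148),(345,258)],.02);print(P.round(4),"foot c",(P[0]+P[2])/2,np.hypot(*(P[0]-P[1])),np.hypot(*(P[2]-P[1])))
z=.0985-.0037+.032
Q=toplane(m,[(219,313),(339,313),(278,367),(278,262)],z);print("collar",Q.round(4))
```

```text
[[ 0.4116 -0.1697]
 [ 0.4834 -0.1547]
 [ 0.4974 -0.2264]] foot c [ 0.45452608 -0.19806916] 0.07333998698590345 0.07308474794300833
collar [[ 0.4323 -0.1966]
 [ 0.4752 -0.1963]
 [ 0.4536 -0.2208]
 [ 0.4532 -0.1761]]
```

>>> {"method": "move_arm", "body": {"targets": [{"dx": 0.03,"dy": 0.02,"dz": -0.4,"rx": 0,"ry": 0,"rz": 0},{"dx": 0,"dy": 0,"dz": -0.4,"rx": 0,"ry": 0,"rz": 0},{"dx": 0,"dy": 0,"dz": -0.4,"rx": 0,"ry": 0,"rz": 0},{"dx": 0,"dy": 0,"dz": -0.4,"rx": 0,"ry": 0,"rz": 0},{"dx": 0,"dy": 0,"dz": -0.4,"rx": 0,"ry": 0,"rz": 0},{"dx": 0,"dy": 0,"dz": -0.4,"rx": 0,"ry": 0,"rz": 0},{"dx": 0,"dy": 0,"dz": -0.2,"rx": 0,"ry": 0,"rz": 0},{"dx": 0,"dy": 0,"dz": -0.15,"rx": 0,"ry": 0,"rz": 0},{"dx": 0,"dy": 0,"dz": -0.1,"rx": 0,"ry": 0,"rz": 0},{"dx": 0,"dy": 0,"dz": -0.1,"rx": 0,"ry": 0,"rz": 0}]}}

```text
t: 46.0
tcp_pos: [0.4545, -0.1986, 0.0249]
tool_rot: [0.705, 0.709, 0.0, 0.0]
force: [-0.3, 0.0, -2.0]
finger_gap: 0.513
gripper_force: 61.6
```

>>> {"method": "move_arm", "body": {"targets": [{"dx": 0,"dy": 0,"dz": -0.04,"rx": 0,"ry": 0,"rz": 0},{"dx": 0,"dy": 0,"dz": -0.04,"rx": 0,"ry": 0,"rz": 0},{"dx": 0,"dy": 0,"dz": 0,"rx": 0,"ry": 0,"rz": 0},{"dx": 0,"dy": 0,"dz": 0,"rx": 0,"ry": 0,"rz": 0},{"dx": 0,"dy": 0,"dz": 0,"rx": 0,"ry": 0,"rz": 0},{"dx": 0,"dy": 0,"dz": 0,"rx": 0,"ry": 0,"rz": 0},{"dx": 0,"dy": 0,"dz": 0,"rx": 0,"ry": 0,"rz": 0},{"dx": 0,"dy": 0,"dz": 0,"rx": 0,"ry": 0,"rz": 0},{"dx": 0,"dy": 0,"dz": 0,"rx": 0,"ry": 0,"rz": 0},{"dx": 0,"dy": 0,"dz": 0,"rx": 0,"ry": 0,"rz": 0}]}}

```text
t: 47.25
tcp_pos: [0.4544, -0.1985, 0.0241]
tool_rot: [0.705, 0.709, 0.0, 0.0]
force: [-1.8, 1.3, 9.5]
finger_gap: 0.51
gripper_force: 63.0
```

Contact is made, so I'll release the collar, rise clear and check.

>>> {"method": "move_arm", "body": {"targets": [{"dx": 0,"dy": 0,"dz": 0,"rx": 0,"ry": 0,"rz": 0},{"dx": 0,"dy": 0,"dz": 0,"rx": 0,"ry": 0,"rz": 0},{"dx": 0,"dy": 0,"dz": 0,"rx": 0,"ry": 0,"rz": 0},{"dx": 0,"dy": 0,"dz": 0,"rx": 0,"ry": 0,"rz": 0},{"dx": 0,"dy": 0,"dz": 0,"rx": 0,"ry": 0,"rz": 0},{"dx": 0,"dy": 0,"dz": 0,"rx": 0,"ry": 0,"rz": 0},{"dx": 0,"dy": 0,"dz": 0,"rx": 0,"ry": 0,"rz": 0},{"dx": 0,"dy": 0,"dz": 0,"rx": 0,"ry": 0,"rz": 0},{"dx": 0,"dy": 0,"dz": 0.3,"rx": 0,"ry": 0,"rz": 0},{"dx": 0,"dy": 0,"dz": 0.4,"rx": 0,"ry": 0,"rz": 0}], "claw": 100}}

```text
t: 48.5
tcp_pos: [0.4542, -0.1984, 0.0408]
tool_rot: [0.705, 0.709, -0.0, -0.0]
force: [0.1, -0.1, 1.5]
finger_gap: 0.999
gripper_force: 0.0
```

>>> {"method": "move_arm", "body": {"targets": [{"dx": 0,"dy": 0,"dz": 0.8,"rx": 0,"ry": 0,"rz": 0},{"dx": 0,"dy": 0,"dz": 0.8,"rx": 0,"ry": 0,"rz": 0},{"dx": 0,"dy": 0,"dz": 0.8,"rx": 0,"ry": 0,"rz": 0},{"dx": 0,"dy": 0.8,"dz": 0.8,"rx": 0,"ry": 0,"rz": 0},{"dx": 0,"dy": 0.8,"dz": 0.5,"rx": 0,"ry": 0,"rz": 0},{"dx": 0,"dy": 0.8,"dz": 0,"rx": 0,"ry": 0,"rz": 0},{"dx": 0,"dy": 0.8,"dz": 0,"rx": 0,"ry": 0,"rz": 0},{"dx": 0,"dy": 0.5,"dz": 0,"rx": 0,"ry": 0,"rz": 0},{"dx": 0,"dy": 0,"dz": 0,"rx": 0,"ry": 0,"rz": 0},{"dx": 0,"dy": 0,"dz": 0,"rx": 0,"ry": 0,"rz": 0}]}}

```text
t: 49.75
tcp_pos: [0.4546, -0.1062, 0.1326]
tool_rot: [0.705, 0.709, -0.0, 0.0]
force: [0.4, 0.7, 0.3]
finger_gap: 1.004
gripper_force: 0.0
```

Run:
```python
from h import *
im2,m2=snap("scene","s10");s=sensors.sense();print(s["t"],s["tcp_pos"],s["force"])
t,mt=snap("top","t10")
a=cv2.resize(im2[200:340,120:290],(485,400));b=cv2.resize(t[165:285,320:410],(300,400))
cv2.imwrite("pics/c10.png",np.hstack([a,b]))
```

```text
49.8 [ 0.45459365 -0.10643299  0.13264885] [-1.24677839 -0.14843321  0.26948604]
```

View pics/c10.png

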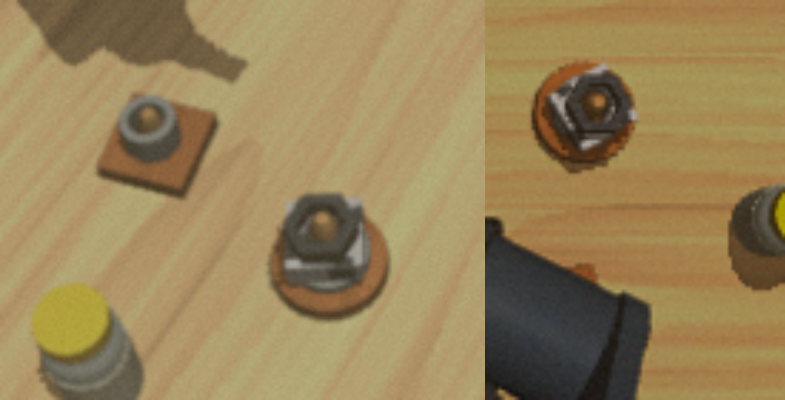

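The scene view shows the collar flat on the short post's foot at (150,130). The flange, block and nut are stacked flat and centred on the tall post at (325,240), and the glue jar hasn't moved.

```bash
python3 -c "
from station import order
print(order.sign_off())"
```

```text
the job is handed in; nothing more can be done
None
```

The flange, block and nut are stacked flat on the taller post, the collar is flat on the shorter one, and the job was handed in at about 50 s; sign-off gave no verdict, and I saw no sign that the spanner, glue jar or carton had moved.

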